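# Focus the cassette reader and click its slide home

### The arm

A 6-joint arm with a two-finger parallel gripper is mounted at the origin on a cart in front of the work surface, level with it; the furniture and walls round the work are solid. World frame = base frame: x ahead of the robot, y to its left, z up, the work surface at z = 0. Lengths are in mm, angles in rad, forces in N, time in s.
With the tool pointing down it reaches from about 350 to 975 mm from the base axis. Payload 7.1 kg.
Tool frame: the origin (TCP) lies at the very end of the fingers, on their centre line; the grasp point (between the pads) lies 19 mm behind it; z points along the fingers, x is the direction in which the jaws open and shut, and the axes are right-handed (so a half turn about z gives the same grasp; the last joint's range is limited). The gripper opens to 88 mm and grips with 3 to 60 N. Pads are 20 mm wide; open, the fingers measure 115 mm over their backs; the gripper's body (75 mm by 178 mm) begins 61 mm behind the grasp point.
Start: joints at [1.299, 0.423, 1.63, -0, 1.089, -0.019], TCP at [156.291, 605.126, 222.675] pointing down, gripper open.
Joint ranges: [-3, 3], [-0.9, 2.11], [0.09, 2.58], [-1.31, 4.45], [0.11, 2.69], [-2.54, 2.54]. Speed limits (rad/s): [2.39, 2.39, 3.01, 3.14, 3.14, 3.14].

### API

Orientations are given as a rotation vector (axis times angle).
In Python, from workcell import * gives the robot as it stands.
- The arm moves only by the tool arm_command, never from a script. Its argument "increments" is a list of rows, each a list of 2 entries, a list of its own where there are three numbers: the shift along the tool's x, y, z in cm, then the turn about the tool's z in degrees. In form: [[[dx, dy, dz], turn], ...]. A call has 1 to 20 rows; each row shifts and turns the pose as measured when the row begins, along the tool's axes as they then stand; what a row does not reach is not made up. A row lasts 1/10 s, in which the tool goes at most 50 mm and 8.59 degrees, less where a joint would pass 70% of its speed; a pose out of reach is approached as far as the arm can. A call is refused whole if a number of a shift passes 5 or a number of a turn 8.59, either way. A call with a gripper value outside its range is refused whole. "gripper" is the opening, from 0 (shut) to 1 (fully open), set as the call begins (left out, the last holds). The fingers move at their own pace and stop on an object; the grip force is fixed at half the most. Time passes only in rows, so rows that do not move let the fingers close. It gives the time, the measured TCP pose, the force and the opening at its end, in the units of the state.
- get_obs(): the state, without advancing time (a new reading comes with each control period).
- get_image(name): name is "side" or "top"; returns the picture (420x560x3 uint8, red, green, blue); there is no depth.
- camera_params(name): a dict with "K" (3x3 intrinsics, pixels), "rvec" (rotation vector, rad) and "tvec" (3), from world to camera coordinates, as OpenCV has them. Camera axes: x right, y down, z forward; pixel columns grow to the right and rows downward; lengths in mm; the calibration is good to about 2 mm. A picture is of the moment at which its call begins. camera_params takes no time and is no camera call.
- close_job(): hands the job in, once; it reports no verdict.
The state is a dict: "t": time; "qpos": joint angles; "qvel": joint speeds; "joint_torque": joint torques, N m; "ee_pos": TCP position; "orientation": TCP orientation; "ft_force": force on the tool from outside, world axes, zero at the start; "moment": the same for the moment, N m; "width": finger opening in mm.
Only numpy, scipy, OpenCV 4.12 (cv2) and the standard library are available. Lean on these libraries where they do the work, as an engineer would, in place of code of your own. Each camera call takes 0.05 s, during which the arm holds its last target.

### The job

Get the cassette on the reader's slide ready to be read. First turn the focus knob on top of the reader until the pointer stands opposite the tip of the index clip on the scale; then grip the slide by its upright tab and push it in along its rail until you feel the spring ball click into the notch under the camera. Nothing locks it, so finish still gripping the tab, holding the slide in the notch for the picture, and leave the specimen pot, the mouse and the waiting cassette where they are.

Things in the scene. Friction and masses are not known exactly. Their poses are not given: they have to be found in the camera images.
- reader: Cassette reader stand, fixed to the worktop: dark base plate 132 x 290 mm with a rail along its own y axis, bridged at its +y end by a white camera housing (138 mm in x, 68 mm in y, centred at y = +70 mm, top at z = 88 mm; scale on the -x side of its top, knob on the +x side). Origin: middle of the stand at worktop height; the slide is pushed in along +y; z is up.
- knob_grip (a point): Point on the focus knob's vertical axis at the height to grip it. The knob is a black ribbed cylinder, 32 mm in diameter, standing on the housing's top, on the reader's +x side. It reaches from 19 mm below this point to 12 mm above; the housing's top lies 23 mm below it. It turns stiffly (about 0.03 N m) and stays where it is left.
- focus_knob (a joint): Angle of the focus knob, rad; grows when turned clockwise seen from above. Range -2.6 to 2.6; starts at -2.2 to -1.4. A rack drives the pointer: 8 mm towards the reader's +y per rad.
- pointer_tip (a point): Tip of the pointer, a black 2.6 mm wide finger that runs along the scale (reader's y) on the housing's top, on the side away from the knob. Moves 8 mm towards the reader's +y per rad of clockwise knob turn; always starts on the -y side of the index.
- index_tip (a point): Tip of the index clip's 2.2 mm wide tongue, the mark to set the pointer to: a small steel clip on the guide bar along the scale's outer edge, its tongue pointing at the pointer. Somebody has set it already; it stays put and is not to be moved. Aligned means the same place along the reader's y.
- tab_grip (a point): Middle of the slide's upright black tab, at the height to grip it. The tab is 11 mm thick in the reader's x, 26 mm long in y, and reaches 18 mm above and 19 mm below this point; the slide's top plate (44 mm wide) is 21 mm below it. It sits at the slide's rear (-y) end and moves with the slide.
- slide (a joint): How far the slide is pushed in along the reader's +y, m: 0 fully out, 0.112 at the end stop; starts at 0.002 to 0.030. It runs freely, with about 1 N of friction. The notch comes somewhere between 0.085 and 0.105 (the click block that carries the ball is clamped in another place each time) and must be felt.
- detent_ball (a joint): How far the spring ball (12 mm, in a brass barrel on a dark block at the slide's -x edge) has sprung out, m: about 0 riding on the edge, 0.002 seated in the notch, a 7 mm gap in that edge, 55 mm ahead of the tab's middle. From 2.5 mm before the centre it pulls the slide on by up to 4 N; pushing it out beyond takes about 5 N. If the grip is eased there, the slide centres itself.
- specimen_pot: Bystander: specimen pot with a white lid, 49 mm across, 65 mm high. Origin at the centre of its underside.
- mouse: Bystander: black computer mouse, 112 x 57 x 39 mm, right of the laptop. Origin at the centre of its underside.
- cassette_a: Bystander: loose orange tissue cassette, 29 x 41 x 6 mm, waiting on the worktop in front of the reader. Origin at the centre of its underside.

How it is judged:
By the outcome, as a careful person would: the job done as asked, in the order asked, and still so for the second after the job is handed in, while the arm keeps its last pose, push and grip.
It also fails if it takes over 64 s, if anything falls off the work surface, if the arm or the gripper's body presses on something with over 40 N, if the wrist force passes 120 N, or if a joint passes its speed limit or range.

## Working session

There is one attempt and no reset: what is moved stays moved. The work goes in short steps, Python scripts to look and compute and a tool call to move; the robot and the scene stay as the last step left them, time stands still between calls to the robot, and variables do not carry over. Pictures are saved under pics/ and viewed, and the job is handed in when it is done.

Besides the shell and the picture viewer there is one more tool, called after "Call:" as a command line: name --argument value ..., lists and objects as JSON in quotes. arm_command: Moves the arm, as the interface text tells. Its arguments: {"type":"object","properties":{"increments":{"type":"array","items":{"type":"array"}},"gripper":{"type":"number"}},"required":["increments"]}

```bash
mkdir -p pics; ls; python3 - <<'E'
from workcell import *
import cv2
print(get_obs())
for n in ("top","side"):
    cv2.imwrite(f"pics/{n}0.png",get_image(n)[:,:,::-1]); print(n,camera_params(n))
E
```

```text
pics
{'t': 0.0, 'qpos': array([ 1.29898398e+00,  4.23873813e-01,  1.63069582e+00,  3.00500314e-05,
        1.08856641e+00, -1.90019697e-02]), 'qvel': array([5.80141302e-05, 1.04808157e-03, 4.07195397e-04, 3.25428994e-04,
       1.13057009e-03, 1.23347149e-03]), 'joint_torque': array([ 3.06941343e-03, -5.44637632e+01, -2.73664749e+01,  6.45203702e-02,
        2.28597829e-02, -1.26276700e-04]), 'ee_pos': array([156.14786961, 604.60625244, 221.878812  ]), 'orientation': array([ 2.48307333e+00,  1.92309415e+00, -1.96897329e-03]), 'ft_force': array([-0.22806331, -0.05934329, -0.3753625 ]), 'moment': array([-0.00516037,  0.01451245,  0.02590078]), 'width': 87.61394608114237}
top {'K': array([[494.83885511,   0.        , 282.71252524],
       [  0.        , 494.83885511, 204.38392215],
       [  0.        ,   0.        ,   1.        ]]), 'rvec': array([ 2.19109132, -2.18746674,  0.11430457]), 'tvec': array([-259.42906198,  470.0574198 ,  912.15450573])}
side {'K': array([[416.54188185,   0.        , 286.49578831],
       [  0.        , 416.54188185, 199.39143926],
       [  0.        ,   0.        ,   1.        ]]), 'rvec': array([ 0.36297518, -2.95846606,  0.76906547]), 'tvec': array([423.6229217 , 340.7269177 , 760.37915989])}
```

View pics/top0.png

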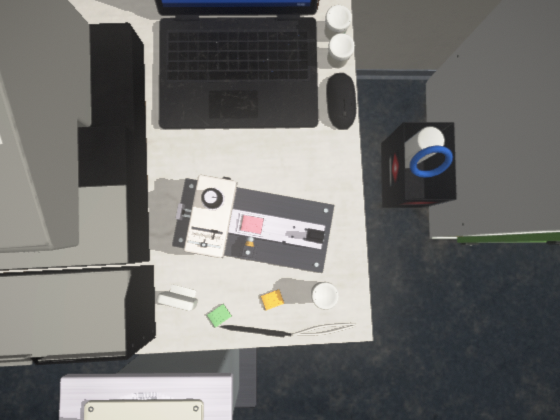

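View pics/side0.png

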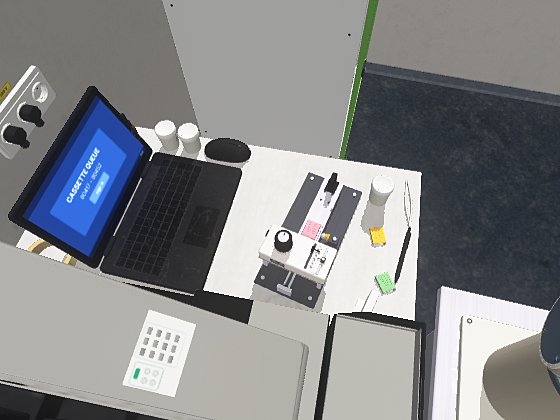

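The stand shows up in both views: in top, the knob is near (212,198), the pointer and clip near (205,235), and the tab near (315,235). I'll zoom in and work out the projection.

```bash
cat > h.py <<'E'
import numpy as np, cv2
from workcell import *
def P(n):
    c=camera_params(n); return c["K"],cv2.Rodrigues(c["rvec"])[0],c["tvec"],c["rvec"]
def proj(n,p):
    K,R,t,r=P(n); return cv2.projectPoints(np.array(p,float).reshape(-1,1,3),r,t,K,None)[0].reshape(-1,2)
def back(n,uv,z):
    K,R,t,r=P(n); uv=np.atleast_2d(uv).astype(float)
    d=(np.c_[uv,np.ones(len(uv))]@np.linalg.inv(K).T)@R; c=-R.T@t
    return c+d*((z-c[2])/d[:,2])[:,None]
def crop(n,im,x0,y0,w,h,s,fn):
    cv2.imwrite(fn,cv2.resize(im[y0:y0+h,x0:x0+w,::-1],None,fx=s,fy=s,interpolation=cv2.INTER_CUBIC))
E
python3 - <<'E'
from h import *
t=cv2.imread("pics/top0.png")[:,:,::-1]; s=cv2.imread("pics/side0.png")[:,:,::-1]
crop("top",t,165,165,180,115,4.4,"pics/t1.png")
crop("side",s,245,165,125,145,4.1,"pics/s1.png")
crop("top",t,180,170,65,90,6.6,"pics/t2.png")
for n in("top","side"): 
  K,R,tt,r=P(n); print(n,-R.T@tt, proj(n,[[0,0,0],[156,605,222],[300,400,0],[300,500,0],[400,400,0]]).round())
E
```

```text
top [ 393.14032673 -238.64680673  953.29515029] [[ 142.  459.]
 [-333.  415.]
 [ -69.  295.]
 [-123.  295.]
 [ -65.  242.]]
side [391.76583381 172.96300953 830.8616057 ] [[ 519.  386.]
 [ 461. 1190.]
 [ 311.  622.]
 [ 295.  721.]
 [ 245.  600.]]
```

View pics/t1.png

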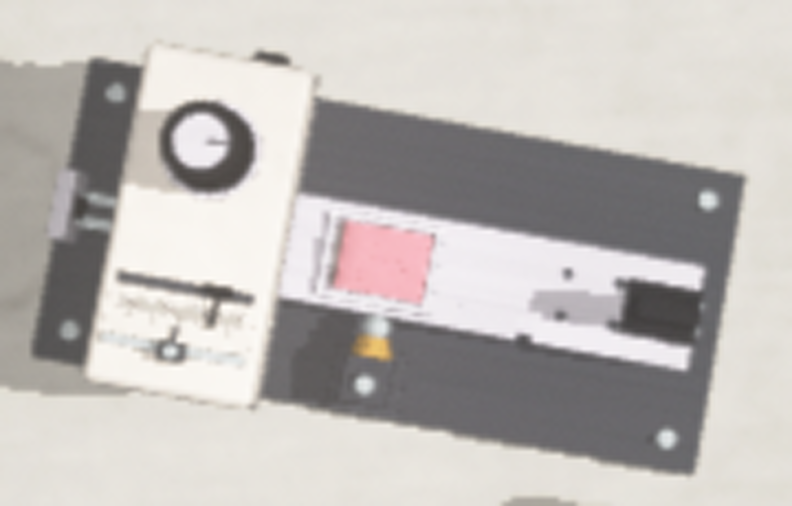

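View pics/s1.png

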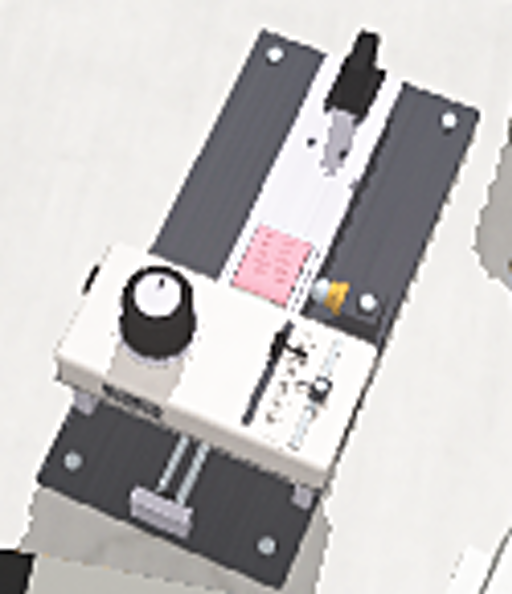

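View pics/t2.png

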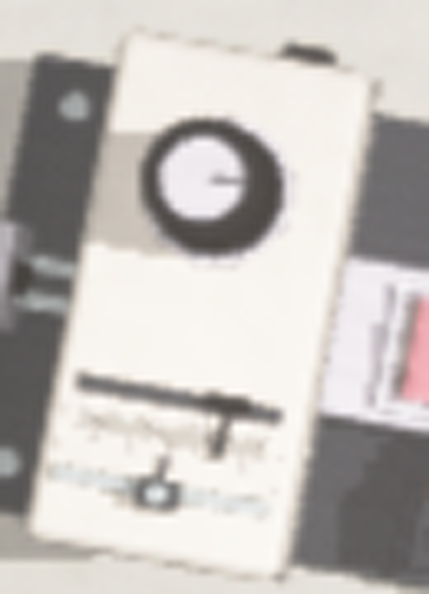

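```bash
cat >> h.py <<'E'
def un(U,x0,y0,s): U=np.atleast_2d(U).astype(float); return (U+.5)/s-.5+np.array([x0,y0])
def fit(T,S,p0=(400,-400,0.),verbose=True,useS=True):
    # T,S : lists of (reader xyz, uv)
    from scipy.optimize import least_squares
    def W(p,X):
        c,s=np.cos(p[2]),np.sin(p[2]); X=np.array(X,float); return np.c_[p[0]+c*X[:,0]-s*X[:,1],p[1]+s*X[:,0]+c*X[:,1],X[:,2]]
    def f(p):
        r=[]
        for n,L in (("top",T),("side",S)):
            if L: r.append((proj(n,W(p,[a for a,_ in L]))-np.array([b for _,b in L])).ravel())
        return np.concatenate(r)
    o=least_squares(f,p0); return o.x,f(o.x).reshape(-1,2)
def toW(p,X):
    c,s=np.cos(p[2]),np.sin(p[2]); X=np.atleast_2d(np.array(X,float)); return np.c_[p[0]+c*X[:,0]-s*X[:,1],p[1]+s*X[:,0]+c*X[:,1],X[:,2]]
def toR(p,X):
    c,s=np.cos(p[2]),np.sin(p[2]); X=np.atleast_2d(np.array(X,float)); d=X[:,:2]-p[:2]; return np.c_[c*d[:,0]+s*d[:,1],-s*d[:,0]+c*d[:,1],X[:,2]]
E
python3 - <<'E'
from h import *
C=[(69,104,88),(69,36,88),(-69,36,88),(-69,104,88)]
T=un([(127,37),(375,88),(285,577),(32,537)],180,170,6.6)
S=un([(60,358),(115,243),(380,345),(325,474)],245,165,4.1)
T=list(zip(C,T));S=list(zip(C,S))
g=back("top",un((209,185),180,170,6.6),110);print("knob guess",g)
for a,b in((T,[]),([],S),(T,S)):
    p,r=fit(a,b,(450,-300,np.pi/2*0)); print(p,np.abs(r).max(),"\n",r.round(1).tolist())
np.save("p.npy",p)
pt=un([(217,450),(163,460),(157,492)],180,170,6.6)
print(toR(p,back("top",pt,90)).round(1))
ps=un([(290,335),(305,352),(322,388),(310,378)],245,165,4.1)
print(toR(p,back("side",ps,90)).round(1))
print("knob top T",toR(p,back("top",un((202,180),180,170,6.6),123)))
print("knob top S",toR(p,back("side",un((158,296),245,165,4.1),123)))
print("tab top T",toR(p,back("top",un((662,306),165,165,4.4),60)))
print("tab top S",toR(p,back("side",un((370,50),245,165,4.1),60)))
for n,u in (("pot",(324,295)),("mouse",(341,100)),("cas",(272,299))): print(n,back("top",u,60 if n=="pot" else 20))
E
```

```text
knob guess [[ 474.4974789  -134.72542175  110.        ]]
[ 4.31938752e+02 -2.00371216e+02 -1.72582862e-01] 1.9167737051997449 
 [[0.0, -0.9], [0.6, -1.9], [-0.1, 1.7], [-0.5, 1.0]]
[ 4.33354615e+02 -1.94209038e+02 -1.72946107e-01] 1.6979755579833409 
 [[-1.7, 0.2], [-0.1, -1.1], [0.7, 0.3], [1.1, 0.3]]
[ 4.32607578e+02 -1.97767895e+02 -1.73020322e-01] 2.5763597818346966 
 [[-1.4, -1.3], [-0.9, -2.3], [-1.6, 1.3], [-2.0, 0.6], [-0.8, -1.4], [0.7, -2.6], [1.4, -1.3], [1.9, -1.4]]
[[-36.6  57.1  90. ]
 [-41.6  70.5  90. ]
 [-50.1  70.5  90. ]]
[[-27.4  52.7  90. ]
 [-37.   57.8  90. ]
 [-50.7  71.1  90. ]
 [-43.8  68.8  90. ]]
knob top T [[ 30.39778954  69.50526645 123.        ]]
knob top S [[ 30.8503208   72.85126127 123.        ]]
tab top T [[   1.64566534 -120.05045642   60.        ]]
tab top S [[  -1.94410971 -128.69443854   60.        ]]
pot [[ 304.97136824 -331.79874218   60.        ]]
mouse [[ 673.3006973  -371.16792959   20.        ]]
cas [[ 293.79168179 -238.87716883   20.        ]]
```

```bash
python3 - <<'E'
from h import *
t=cv2.imread("pics/top0.png")[:,:,::-1]; s=cv2.imread("pics/side0.png")[:,:,::-1]
crop("top",t,0,0,260,420,1.42*1,"pics/t3.png")
crop("side",s,0,220,560,200,1.42,"pics/s3.png")
E
```

```text
(no output)
```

View pics/t3.png

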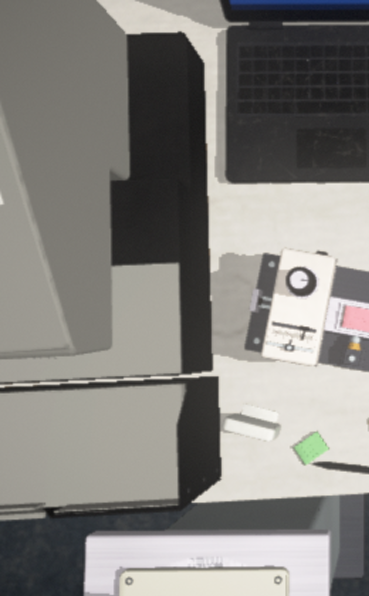

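View pics/s3.png

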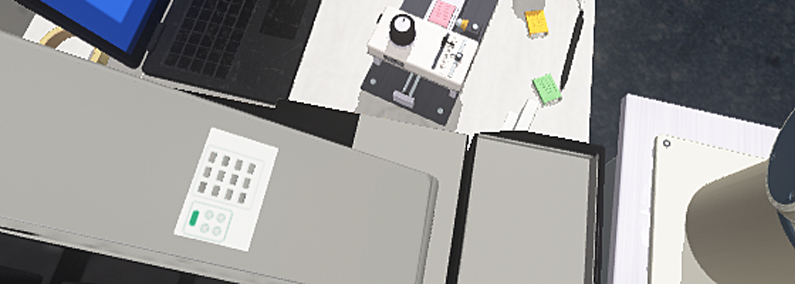

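```bash
cat >> h.py <<'E'
def tri(a,b):
    Ms=[]
    for n in("top","side"):
        K,R,t,r=P(n); Ms.append(K@np.c_[R,t])
    X=cv2.triangulatePoints(Ms[0],Ms[1],np.array(a,float).reshape(2,1),np.array(b,float).reshape(2,1)); X=X[:3,0]/X[3]
    return X, proj("top",X)[0]-a, proj("side",X)[0]-b
E
python3 - <<'E'
from h import *
for n,a,b in (("blk2 far",(129,266),(331,315)),("blk2 near",(127,355),(424,326)),("upper corner",(79,246),(306,345)),("upper front left?",(90,40),(0,256)),
  ("knobtop",un((202,180),180,170,6.6)[0],un((158,296),245,165,4.1)[0]),("tabtop",un((660,306),165,165,4.4)[0],un((370,38),245,165,4.1)[0])):
    X,r,s=tri(a,b); print(n,X.round(),r.round(1),s.round(1))
E
```

```text
blk2 far [361.  -7. 141.] [-0.  -0.8] [1.  0.2]
blk2 near [224. -17. 173.] [-0.1  1.2] [-1.6 -0.3]
upper corner [392.  57. 186.] [-0. -0.] [0. 0.]
upper front left? [740.  44. 299.] [-24.9 -50.3] [61.7 -0.4]
knobtop [ 476. -134.  117.] [-0.  -0.3] [0.3 0.1]
tabtop [ 411. -313.   89.] [0.  0.9] [-1.  -0.2]
```

```bash
python3 - <<'E'
from h import *
for a,b in (((53,246),(306,345)),((53,246),(300,345)),((79,246),(306,340)),((53,246),(306,380))):
    X,r,s=tri(a,b); print(X.round(),r.round(1),s.round(1))
for x,y,z in ((392,57,186),(420,80,250),(440,100,320)):
    q=[[x+d,y,z] for d in (0,100,200,300)]
    print(proj("top",q).round().tolist(),proj("side",q).round().tolist())
E
```

```text
[392.  69. 250.] [0. 0.] [-0. -0.]
[395.  70. 247.] [-0.1 -2.3] [3.3 0.6]
[393.  52. 198.] [-0.  -0.4] [0.6 0.1]
[388. 103. 172.] [-0.1  2.8] [-4.2 -1. ]
[[79.0, 246.0], [81.0, 181.0], [83.0, 118.0], [86.0, 56.0]] [[306.0, 345.0], [242.0, 328.0], [179.0, 312.0], [120.0, 297.0]]
[[45.0, 226.0], [48.0, 156.0], [51.0, 87.0], [54.0, 20.0]] [[284.0, 348.0], [212.0, 330.0], [144.0, 312.0], [79.0, 295.0]]
[[5.0, 208.0], [9.0, 131.0], [12.0, 55.0], [16.0, -19.0]] [[262.0, 351.0], [182.0, 330.0], [105.0, 309.0], [32.0, 290.0]]
```

```bash
python3 - <<'E'
from h import *
for f in np.linspace(0.2,1,9):
    b=np.array([306,345])*(1-f)+np.array([0,256])*f
    X,r,s=tri((0,74),b); print(b.round(),X.round(),r.round(1),s.round(1))
E
```

```text
[245. 327.] [530.  72. 428.] [-18.6  42.8] [-67.  -46.1]
[214. 318.] [549.  78. 400.] [-8.4 32.2] [-49.7 -28.1]
[184. 309.] [568.  82. 382.] [-2.3 21.1] [-31.9 -14.8]
[153. 300.] [584.  84. 373.] [0.2 9.4] [-14.   -5.2]
[122. 292.] [599.  85. 374.] [-0.4 -2.8] [4.  1.2]
[ 92. 283.] [611.  84. 384.] [ -3.9 -15.5] [22.   4.6]
[ 61. 274.] [620.  83. 400.] [-10.  -28.6] [40.   5.1]
[ 31. 265.] [625.  80. 423.] [-18.9 -42.1] [58.   2.9]
[  0. 256.] [628.  76. 451.] [-30.5 -56. ] [76.3 -2.4]
```

The processor (left in the top view) stands at y > -10 and is 170–370 mm high. I'll lift to about z=430, retract, then swing over it.

Call:
arm_command --increments '[[[0,0,-5],0],[[0,0,-5],0],[[0,0,-5],0],[[0,0,-5],0],[[0,0,-3],0],[[-5,0,0],0],[[-5,0,0],0],[[-5,0,0],0],[[-5,0,0],0]]' --gripper 1

```text
t: 1.0
ee_pos: [106.1, 410.7, 456.3]
orientation: [2.478, 1.919, -0.016]
ft_force: [0.3, 0.9, 0.6]
width: 88.0
```

Call:
arm_command --increments '[[[-0.3,5,0],6.8],[[-0.3,5,0],6.8],[[-0.3,5,0],6.8],[[-0.3,5,0],6.8],[[-0.3,5,0],6.8],[[-0.3,5,0],6.8],[[-0.3,5,0],6.8],[[-0.3,5,0],6.8],[[-0.3,5,0],6.8],[[-0.3,5,0],6.8]]'

```text
t: 2.0
ee_pos: [410.8, 50.6, 457.5]
orientation: [3.128, 0.157, -0.008]
ft_force: [0.8, -0.6, -0.4]
width: 88.0
```

```bash
cat >> h.py <<'E'
def plan(w,az=None,o=None):
    o=o or get_obs(); R=cv2.Rodrigues(o["orientation"])[0]
    d=R.T@(np.array(w,float)-o["ee_pos"]); a=np.degrees(np.arctan2(R[1,0],R[0,0]))
    print("pos",o["ee_pos"].round(1),"az %.1f"%a,"tilt z",R[:,2].round(3),"q6 %.3f q1 %.3f"%(o["qpos"][5],o["qpos"][0]),"F",o["ft_force"].round(1),"M",o["moment"].round(2),"w %.1f"%o["width"],"t %.2f"%o["t"])
    print("shift cm",(d/10).round(2),"turn",None if az is None else round(a-az,1))
E
python3 - <<'E'
from h import *
p=np.load("p.npy"); k=toW(p,[30.6,71.2,111])[0]; print(k,p)
plan([k[0],k[1],250],35)
E
```

```text
[ 475.00837349 -132.89900696  111.        ] [ 4.32607578e+02 -1.97767895e+02 -1.73020322e-01]
pos [410.8  50.6 457.5] az 5.7 tilt z [-0.005 -0.01  -1.   ] q6 0.001 q1 0.101 F [ 0.8 -0.6 -0.4] M [-0.08  0.04 -0.04] w 88.0 t 2.00
shift cm [ 4.68 18.71 20.89] turn -29.3
```

Call:
arm_command --increments '[[[1.2,4.7,0],0],[[1.2,4.7,0],0],[[1.2,4.7,0],0],[[1.1,4.6,0],0],[[0,0,4],-7.3],[[0,0,4],-7.3],[[0,0,4],-7.3],[[0,0,4],-7.3],[[0,0,4],0],[[0,0,0],0]]'

```text
t: 3.0
ee_pos: [474.3, -148.2, 251.4]
orientation: [2.986, 0.948, -0.011]
ft_force: [-0.3, -0.0, 0.1]
width: 87.9
```

```bash
python3 - <<'E'
from h import *
p=np.load("p.npy"); k=toW(p,[30.6,71.2,111])[0]
plan([k[0],k[1],92],35)
for n in("top","side"): cv2.imwrite(f"pics/{n}4.png",get_image(n)[:,:,::-1])
t=cv2.imread("pics/top4.png")[:,:,::-1]; s=cv2.imread("pics/side4.png")[:,:,::-1]
crop("top",t,100,100,260,195,3,"pics/t4.png")
crop("side",s,180,145,200,150,4,"pics/s4.png")
E
```

```text
pos [ 474.3 -148.2  251.4] az 35.2 tilt z [-0.004 -0.01  -1.   ] q6 -0.929 q1 -0.320 F [-0.3 -0.   0.1] M [-0.04 -0.02  0.01] w 87.9 t 3.00
shift cm [ 1.09 -1.31 15.92] turn 0.2
```

View pics/t4.png

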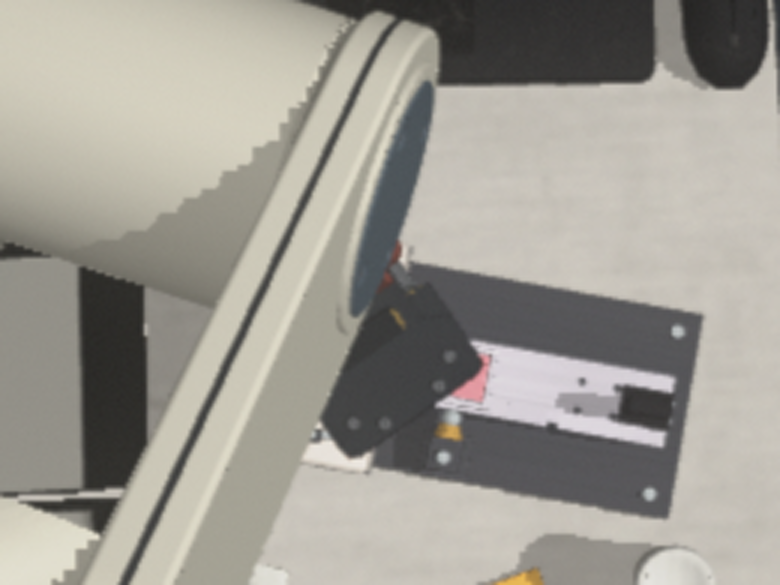

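View pics/s4.png

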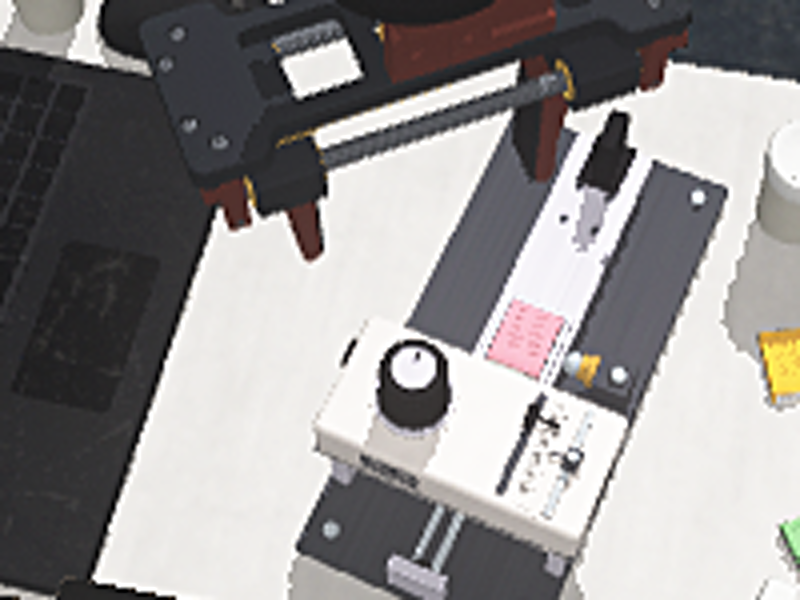

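```bash
python3 - <<'E'
from h import *
o=get_obs(); R=cv2.Rodrigues(o["orientation"])[0]
for s in(-50,-44,0,44,50):
    print(s,(proj("side",o["ee_pos"]+R[:,0]*s)[0]-[180,145])*4)
E
```

```text
-50 [531.1065239  150.21602703]
-44 [517.39171421 154.85932786]
0 [415.52224914 189.3483643 ]
44 [311.31926815 224.62743842]
50 [296.92454061 229.50093297]
```

```bash
python3 - <<'E'
from h import *
p=np.load("p.npy"); k=toW(p,[30.6,71.2,111])[0]
plan([k[0],k[1],92],35)
o=get_obs(); R=cv2.Rodrigues(o["orientation"])[0]
s=get_image("side"); crop("side",s,180,145,200,150,4,"pics/s5.png")
for d in(-50,50):
    print(d,(proj("side",o["ee_pos"]+R[:,0]*d)[0]-[180,145])*4)
E
```

```text
pos [ 477.7 -149.2  256.4] az 35.2 tilt z [ 0.004 -0.013 -1.   ] q6 -0.928 q1 -0.320 F [ 0.3 -0.5  1.4] M [-0.01  0.03  0.06] w 88.0 t 3.10
shift cm [ 0.8  -1.7  16.41] turn 0.2
-50 [531.1065239  150.21602703]
50 [296.92454061 229.50093297]
```

View pics/s5.png

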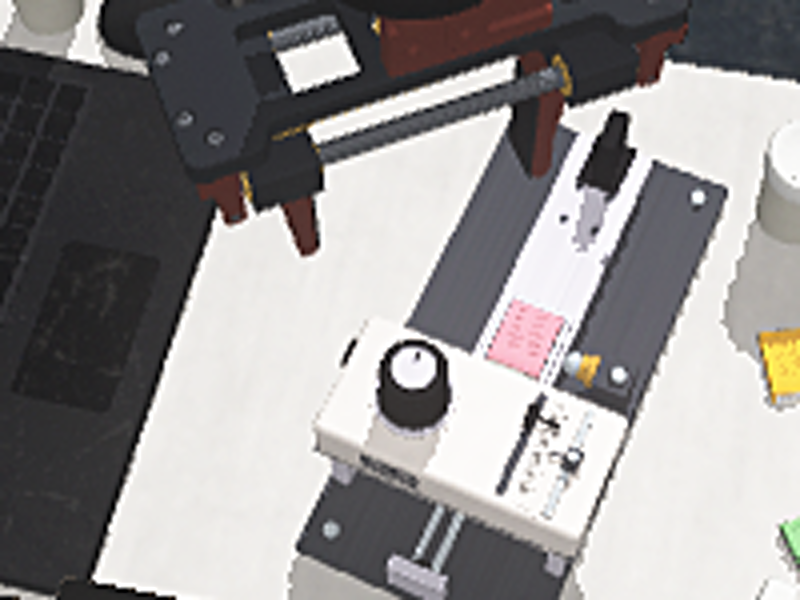

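Call:
arm_command --increments '[[[0.9,-1.6,4],0],[[0,0,4],0],[[0,0,3],0],[[0,0,0],0],[[0,0,0],0]]'

```text
t: 3.65
ee_pos: [490.2, -135.5, 159.0]
orientation: [2.965, 0.939, 0.039]
ft_force: [-0.2, -0.6, -0.3]
width: 88.1
```

```bash
python3 - <<'E'
from h import *
p=np.load("p.npy"); k=toW(p,[30.6,71.2,111])[0]
plan([k[0],k[1],92],35)
s=get_image("side"); crop("side",s,180,145,200,150,4,"pics/s6.png")
plan([k[0],k[1],92],35)
E
```

```text
pos [ 490.2 -135.5  159. ] az 35.2 tilt z [ 0.033 -0.022 -0.999] q6 -0.889 q1 -0.286 F [-0.2 -0.6 -0.3] M [-0.05  0.04 -0.04] w 88.1 t 3.65
shift cm [-1.19 -1.33  6.64] turn 0.2
pos [ 490.2 -135.5  159.2] az 35.2 tilt z [ 0.034 -0.022 -0.999] q6 -0.889 q1 -0.286 F [-0.4 -0.3 -0.1] M [-0.05  0.03 -0.12] w 87.9 t 3.70
shift cm [-1.19 -1.34  6.66] turn 0.2
```

View pics/s6.png

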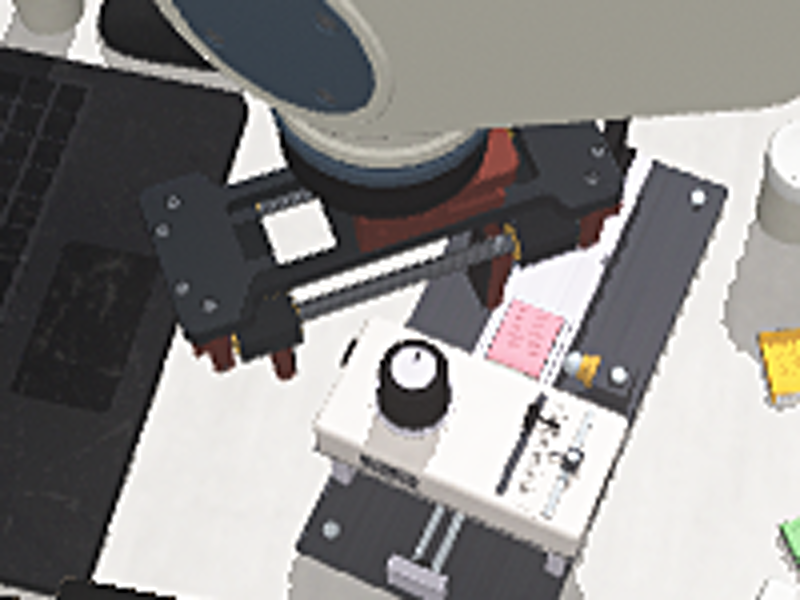

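Call:
arm_command --increments '[[[-0.6,-0.7,-3],0],[[-0.6,-0.7,-3],0],[[0,0,0],0]]'

```text
t: 4.0
ee_pos: [473.1, -130.6, 226.6]
orientation: [2.961, 0.937, 0.05]
ft_force: [0.0, 0.4, -0.1]
width: 88.0
```

```bash
python3 - <<'E'
from h import *
p=np.load("p.npy"); k=toW(p,[30.6,71.2,111])[0]
plan([k[0],k[1],92],35)
E
```

```text
pos [ 473.1 -130.6  226.6] az 35.1 tilt z [ 0.042 -0.024 -0.999] q6 -0.891 q1 -0.286 F [ 0.   0.4 -0.1] M [-0.1  -0.   -0.06] w 88.0 t 4.00
shift cm [-0.24 -0.29 13.46] turn 0.1
```

Call:
arm_command --increments '[[[0,0,1.5],0],[[0,0,1.5],0],[[0,0,1.5],0],[[0,0,1.5],0]]'

```text
t: 4.4
ee_pos: [482.9, -134.5, 175.4]
orientation: [2.949, 0.932, 0.078]
ft_force: [0.2, 1.1, -0.5]
width: 87.9
```

```bash
python3 - <<'E'
from h import *
p=np.load("p.npy"); k=toW(p,[30.6,71.2,111])[0]
plan([k[0],k[1],92],35)
E
```

```text
pos [ 482.9 -134.5  175.4] az 35.1 tilt z [ 0.062 -0.03  -0.998] q6 -0.890 q1 -0.288 F [ 0.2  1.1 -0.5] M [-0.05  0.1  -0.03] w 87.9 t 4.40
shift cm [-0.84 -1.09  8.26] turn 0.1
```

Call:
arm_command --increments '[[[0,0,0],0],[[0,0,0],0]]'

```text
t: 4.6
ee_pos: [483.4, -134.7, 175.9]
orientation: [2.949, 0.931, 0.079]
ft_force: [0.7, 0.1, 0.3]
width: 87.8
```

```bash
python3 - <<'E'
from h import *
p=np.load("p.npy"); k=toW(p,[30.6,71.2,111])[0]
plan([k[0],k[1],92],35); print(get_obs()['qpos'])
get_image("side")
plan([k[0],k[1],92],35)
E
```

```text
pos [ 483.4 -134.7  175.9] az 35.1 tilt z [ 0.063 -0.031 -0.998] q6 -0.890 q1 -0.288 F [0.7 0.1 0.3] M [-0.04  0.03  0.  ] w 87.8 t 4.60
shift cm [-0.87 -1.14  8.32] turn 0.1
[-0.28839813  0.28063566  1.98082279 -0.01586692  0.81103367 -0.88966022]
pos [ 483.4 -134.7  176. ] az 35.1 tilt z [ 0.063 -0.031 -0.998] q6 -0.890 q1 -0.288 F [ 1.   0.2 -0.4] M [-0.01  0.04  0.  ] w 87.6 t 4.65
shift cm [-0.87 -1.15  8.32] turn 0.1
```

Call:
arm_command --increments '[[[0,0,-1.5],0],[[0,0,-1.5],0],[[0,0,-1.5],0],[[0,0,-1.5],0],[[0,0,0],0]]'

```text
t: 5.15
ee_pos: [481.3, -133.4, 242.9]
orientation: [2.945, 0.93, 0.087]
ft_force: [0.4, -0.5, -0.3]
width: 88.0
```

```bash
python3 - <<'E'
from h import *
p=np.load("p.npy"); k=toW(p,[30.6,71.2,111])[0]
plan([k[0],k[1],92],35); print(get_obs()['qpos'])
E
```

```text
pos [ 481.3 -133.4  242.9] az 35.1 tilt z [ 0.069 -0.033 -0.997] q6 -0.891 q1 -0.287 F [ 0.4 -0.5 -0.3] M [ 0.03 -0.03 -0.02] w 88.0 t 5.15
shift cm [-1.06 -1.41 15.  ] turn 0.1
[-0.28699716  0.17735571  1.93157844 -0.0141833   0.95694824 -0.89080912]
```

Call:
arm_command --increments '[[[-1.0,-1.2,0],0],[[-1.0,-1.2,0],0],[[-1.0,-1.2,0],0],[[-1.0,-1.2,0],0],[[0,0,0],0]]'

```text
t: 5.65
ee_pos: [414.3, -115.2, 235.9]
orientation: [2.947, 0.93, 0.084]
ft_force: [-0.6, -0.0, -0.4]
width: 87.8
```

```bash
python3 - <<'E'
from h import *
p=np.load("p.npy"); k=toW(p,[30.6,71.2,111])[0]
plan([k[0],k[1],92],35); print(get_obs()['qpos'])
E
```

```text
pos [ 414.3 -115.2  235.9] az 35.1 tilt z [ 0.067 -0.032 -0.997] q6 -0.894 q1 -0.291 F [-0.6 -0.  -0.4] M [-0.04  0.03 -0.01] w 87.8 t 5.65
shift cm [ 3.43  4.   14.81] turn 0.1
[-0.29074067  0.07632878  2.07071358 -0.01424703  0.92157185 -0.89411368]
```

Call:
arm_command --increments '[[[1.0,1.2,0],0],[[1.0,1.2,0],0],[[1.0,1.2,0],0],[[0.4,0.5,0],0],[[0,0,0],0]]'

```text
t: 6.15
ee_pos: [472.8, -131.2, 239.7]
orientation: [2.945, 0.93, 0.087]
ft_force: [-1.4, 0.2, 0.3]
width: 87.5
```

```bash
python3 - <<'E'
from h import *
p=np.load("p.npy"); k=toW(p,[30.6,71.2,111])[0]
plan([k[0],k[1],92],35); print(get_obs()['qpos'])
E
```

```text
pos [ 472.8 -131.2  239.7] az 35.1 tilt z [ 0.069 -0.032 -0.997] q6 -0.891 q1 -0.288 F [-1.4  0.2  0.3] M [-0.07  0.05  0.01] w 87.5 t 6.15
shift cm [-0.48 -0.71 14.75] turn 0.1
[-0.28769899  0.16780357  1.95193995 -0.01420722  0.94643922 -0.89126912]
```

Call:
arm_command --increments '[[[0,0,-5],0],[[0,0,-5],0],[[0,0,-5],0]]'

```text
t: 6.45
ee_pos: [459.8, -125.6, 384.9]
orientation: [2.956, 0.933, 0.062]
ft_force: [0.6, -0.4, 0.7]
width: 87.6
```

```bash
python3 - <<'E'
from h import *
p=np.load("p.npy"); k=toW(p,[30.6,71.2,111])[0]
w=[k[0],k[1],92]
plan(w,35); print(get_obs()['qpos'],get_obs()['qvel'].round(2))
for i in range(3):get_image("side"); plan(w)
E
```

```text
pos [ 459.8 -125.6  384.9] az 35.1 tilt z [ 0.051 -0.027 -0.998] q6 -0.892 q1 -0.284 F [ 0.6 -0.4  0.7] M [-0.07 -0.01 -0.01] w 87.6 t 6.45
shift cm [ 0.07 -0.03 29.34] turn 0.1
[-0.28395916  0.0050924   1.78576665 -0.01229152  1.29462227 -0.89244322] [ 0.01 -0.45 -0.68  0.    1.14 -0.  ]
pos [ 463.1 -126.4  394.1] az 35.1 tilt z [ 0.064 -0.031 -0.998] q6 -0.892 q1 -0.284 F [ 3.  -0.2  6.2] M [-0.07 -0.04 -0.02] w 88.0 t 6.50
shift cm [-0.44 -0.66 30.23] turn None
pos [ 463.5 -126.6  390.9] az 35.1 tilt z [ 0.064 -0.031 -0.997] q6 -0.892 q1 -0.284 F [ 0.6 -0.5  0.7] M [ 0.01  0.05 -0.02] w 87.7 t 6.55
shift cm [-0.46 -0.69 29.91] turn None
pos [ 462.1 -126.2  387.4] az 35.1 tilt z [ 0.06  -0.03  -0.998] q6 -0.892 q1 -0.284 F [ 0.6  0.  -0.8] M [-0.06  0.05 -0.02] w 87.7 t 6.60
shift cm [-0.27 -0.45 29.57] turn None
```

Call:
arm_command --increments '[[[0,0,-5],0],[[0,0,-5],0],[[0,0,-5],0],[[0,0,0],0]]'

```text
t: 7.0
ee_pos: [451.4, -121.3, 531.5]
orientation: [2.958, 0.934, 0.058]
ft_force: [1.7, -0.3, 0.4]
width: 87.8
```

```bash
python3 - <<'E'
from h import *
p=np.load("p.npy"); k=toW(p,[30.6,71.2,111])[0]
w=[k[0],k[1],92]
plan(w,35)
for i in range(3):get_image("side"); plan(w)
E
```

```text
pos [ 451.4 -121.3  531.5] az 35.1 tilt z [ 0.047 -0.026 -0.999] q6 -0.892 q1 -0.280 F [ 1.7 -0.3  0.4] M [-0.09  0.03  0.02] w 87.8 t 7.00
shift cm [ 0.22  0.16 44.03] turn 0.1
pos [ 450.6 -121.1  527.8] az 35.1 tilt z [ 0.042 -0.025 -0.999] q6 -0.892 q1 -0.280 F [-0.1 -0.9 -0.5] M [ 0.02  0.03 -0.03] w 87.4 t 7.05
shift cm [ 0.43  0.43 43.66] turn None
pos [ 449.9 -120.9  525.4] az 35.1 tilt z [ 0.039 -0.024 -0.999] q6 -0.892 q1 -0.280 F [ 0.   0.4 -0.7] M [-0.02  0.04 -0.  ] w 88.0 t 7.10
shift cm [ 0.58  0.63 43.42] turn None
pos [ 449.5 -120.8  524.2] az 35.1 tilt z [ 0.036 -0.023 -0.999] q6 -0.892 q1 -0.280 F [ 0.  0. -1.] M [-0.03  0.01 -0.02] w 87.5 t 7.15
shift cm [ 0.68  0.74 43.3 ] turn None
```

Call:
arm_command --increments '[[[0,0,5],0]]'

```text
t: 7.25
ee_pos: [453.2, -122.5, 478.8]
orientation: [2.96, 0.934, 0.053]
ft_force: [1.3, -0.6, -0.5]
width: 87.7
```

```bash
cat > st.py <<'E'
from h import *
import sys
n=int(sys.argv[1]); w=eval(sys.argv[2]); az=float(sys.argv[3])
for i in range(n): get_image("side")
plan(w,az)
E
python3 st.py 1 "[475,-132.9,92]" 35;python3 st.py 1 "[475,-132.9,92]" 35;python3 st.py 1 "[475,-132.9,92]" 35
```

```text
pos [ 447.8 -121.   465.4] az 35.0 tilt z [ 0.023 -0.019 -1.   ] q6 -0.892 q1 -0.282 F [-2.7  1.  -9. ] M [-0.01  0.14  0.05] w 87.9 t 7.30
shift cm [ 1.24  1.44 37.41] turn 0.0
pos [ 447.5 -120.9  467.8] az 35.0 tilt z [ 0.021 -0.019 -1.   ] q6 -0.892 q1 -0.281 F [-0.6 -0.1 -0.4] M [-0.03  0.06 -0.01] w 87.6 t 7.35
shift cm [ 1.31  1.53 37.65] turn 0.0
pos [ 449.1 -121.3  471.8] az 35.0 tilt z [ 0.026 -0.02  -0.999] q6 -0.892 q1 -0.281 F [-0.   0.1  1.1] M [-0.07  0.03 -0.01] w 87.8 t 7.40
shift cm [ 1.07  1.23 38.05] turn 0.0
```

Call:
arm_command --increments '[[[0.3,0.3,5],0]]'

```text
t: 7.5
ee_pos: [457.4, -123.9, 431.8]
orientation: [2.964, 0.936, 0.044]
ft_force: [1.0, -0.9, 0.7]
width: 87.9
```

```bash
python3 st.py 1 "[475,-132.9,92]" 35
```

```text
pos [ 453.2 -122.7  420.5] az 35.0 tilt z [ 0.02  -0.018 -1.   ] q6 -0.891 q1 -0.282 F [-2.3  1.2 -6.4] M [-0.04  0.1  -0.03] w 87.7 t 7.55
shift cm [ 1.    1.22 32.9 ] turn 0.0
```

Call:
arm_command --increments '[[[0.3,0.3,5],0]]'

```text
t: 7.65
ee_pos: [460.4, -124.9, 380.4]
orientation: [2.97, 0.937, 0.03]
ft_force: [1.1, -0.3, 0.4]
width: 87.8
```

```bash
python3 st.py 1 "[475,-132.9,92]" 35
```

```text
pos [ 456.2 -123.7  370.4] az 35.0 tilt z [ 0.012 -0.016 -1.   ] q6 -0.890 q1 -0.282 F [-1.4  0.4 -6.7] M [-0.03  0.12 -0.01] w 87.7 t 7.70
shift cm [ 0.98  1.26 27.87] turn 0.0
```

Call:
arm_command --increments '[[[0.3,0.3,5],0]]'

```text
t: 7.8
ee_pos: [463.3, -125.9, 330.6]
orientation: [2.974, 0.939, 0.019]
ft_force: [0.5, -0.3, -0.1]
width: 88.0
```

```bash
python3 st.py 1 "[475,-132.9,92]" 35
```

```text
pos [ 458.9 -124.6  321. ] az 35.0 tilt z [ 0.005 -0.014 -1.   ] q6 -0.889 q1 -0.282 F [-2.9  0.8 -6.5] M [-0.02  0.14  0.06] w 87.9 t 7.85
shift cm [ 0.93  1.28 22.92] turn 0.0
```

Tilt is nearly gone. I'll keep to the same pattern: one row down, then a short hold.

Call:
arm_command --increments '[[[0.3,0.4,5],0]]'

```text
t: 7.95
ee_pos: [466.5, -127.5, 281.0]
orientation: [2.978, 0.94, 0.009]
ft_force: [1.6, 0.7, 0.2]
width: 87.9
```

```bash
python3 st.py 1 "[475,-132.9,92]" 35
```

```text
pos [ 461.9 -126.3  271.8] az 35.0 tilt z [-0.002 -0.012 -1.   ] q6 -0.889 q1 -0.284 F [-2.3  0.7 -5.8] M [-0.01  0.14  0.  ] w 87.9 t 8.00
shift cm [ 0.85  1.14 17.98] turn 0.0
```

Call:
arm_command --increments '[[[0.3,0.4,4],0]]'

```text
t: 8.1
ee_pos: [469.3, -129.1, 235.6]
orientation: [2.983, 0.942, -0.003]
ft_force: [1.1, -0.9, -0.2]
width: 88.0
```

```bash
python3 st.py 3 "[475,-132.9,92]" 35
```

```text
pos [ 466.  -128.2  232.2] az 35.0 tilt z [-0.007 -0.011 -1.   ] q6 -0.889 q1 -0.285 F [-0.7  0.1 -0.2] M [-0.04  0.   -0.02] w 87.6 t 8.25
shift cm [ 0.63  0.84 14.02] turn 0.0
```

Call:
arm_command --increments '[[[0.4,0.5,4],0]]'

```text
t: 8.35
ee_pos: [476.4, -131.7, 198.5]
orientation: [2.982, 0.941, -0.001]
ft_force: [1.1, -0.3, 0.0]
width: 87.6
```

```bash
python3 st.py 3 "[475,-132.9,92]" 35; python3 st.py 2 "[475,-132.9,92]" 35
```

```text
pos [ 472.  -130.4  193.7] az 35.0 tilt z [-0.008 -0.01  -1.   ] q6 -0.889 q1 -0.286 F [ 0.4  0.8 -0.2] M [-0.03 -0.02  0.03] w 87.8 t 8.50
shift cm [ 0.23  0.34 10.17] turn 0.0
pos [ 473.  -130.7  194.9] az 35.0 tilt z [-0.004 -0.011 -1.   ] q6 -0.889 q1 -0.286 F [-0.7  0.1  0. ] M [-0.02 -0.01 -0.05] w 87.8 t 8.60
shift cm [ 0.14  0.23 10.29] turn 0.0
```

Call:
arm_command --increments '[[[0.1,0.2,4.2],0]]'

```text
t: 8.7
ee_pos: [479.7, -133.6, 159.0]
orientation: [2.98, 0.941, 0.005]
ft_force: [-0.0, 0.3, -0.8]
width: 87.6
```

```bash
python3 st.py 3 "[475,-132.9,92]" 35; python3 - <<'E'
from h import *
crop("side",get_image("side"),180,145,200,150,4,"pics/s8.png")
crop("top",get_image("top"),100,100,260,195,3,"pics/t8.png")
E
```

```text
pos [ 474.2 -132.   153.7] az 35.0 tilt z [-0.006 -0.011 -1.   ] q6 -0.889 q1 -0.288 F [0.4 0.3 0.3] M [0.01 0.03 0.02] w 87.8 t 8.85
shift cm [0.09 0.09 6.17] turn 0.0
```

View pics/s8.png

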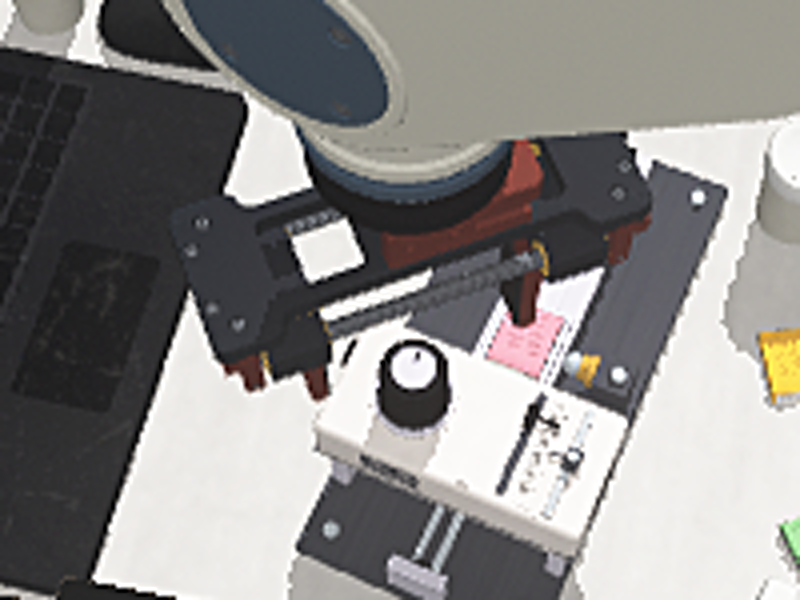

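View pics/t8.png

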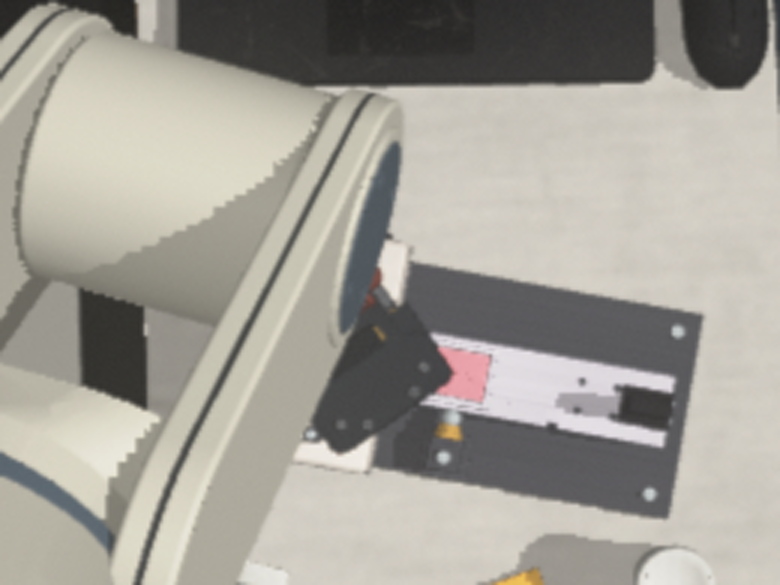

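```bash
python3 - <<'E'
from h import *
o=get_obs(); R=cv2.Rodrigues(o["orientation"])[0]; e=o["ee_pos"]; print(e)
f=lambda p:((proj("side",p)[0]-[180,145])*4).round()
print(f(e), f(e+R[:,0]*48-R[:,1]*10),f(e-R[:,0]*48-R[:,1]*10), "below",f([e[0],e[1],123]),f([474.3,-132.9,123]))
E
```

```text
[ 475.51682454 -132.38168982  154.91078625]
[413. 336.] [319. 391.] [520. 320.] below [413. 365.] [416. 365.]
```

Call:
arm_command --increments '[[[0,-0.1,3],0]]'

```text
t: 9.05
ee_pos: [478.6, -133.0, 129.4]
orientation: [2.981, 0.941, 0.003]
ft_force: [0.6, 0.1, -0.3]
width: 87.9
```

```bash
python3 st.py 4 "[474.3,-131.3,94]" 35
```

```text
pos [ 475.2 -132.   126.2] az 35.0 tilt z [-0.002 -0.012 -1.   ] q6 -0.887 q1 -0.288 F [ 0.3 -0.1 -0.6] M [-0.03  0.05  0.02] w 87.9 t 9.25
shift cm [-0.   -0.13  3.22] turn 0.0
```

Call:
arm_command --increments '[[[0,0,2],0]]'

```text
t: 9.35
ee_pos: [477.7, -133.0, 109.3]
orientation: [2.982, 0.942, -0.001]
ft_force: [0.4, 0.1, -0.9]
width: 87.7
```

```bash
python3 st.py 4 "[474.3,-131.3,94]" 35
```

```text
pos [ 475.5 -132.3  107.3] az 35.0 tilt z [-0.002 -0.012 -1.   ] q6 -0.886 q1 -0.288 F [-0.1 -0.6 -0.2] M [-0.01  0.   -0.05] w 87.5 t 9.55
shift cm [-0.03 -0.16  1.32] turn 0.0
```

Call:
arm_command --increments '[[[0,-0.1,1.3],0]]'

```text
t: 9.65
ee_pos: [476.7, -132.2, 96.1]
orientation: [2.983, 0.941, -0.003]
ft_force: [0.1, -0.6, 0.1]
width: 87.9
```

```bash
python3 st.py 3 "[474.3,-131.3,94]" 35
```

```text
pos [ 474.5 -131.5   94. ] az 35.0 tilt z [-0.003 -0.012 -1.   ] q6 -0.884 q1 -0.287 F [0.3 0.  0.6] M [-0.06  0.    0.02] w 87.6 t 9.80
shift cm [-0.   -0.03 -0.01] turn 0.0
```

Call:
arm_command --increments '[[[0,0,0],0],[[0,0,0],0],[[0,0,0],0],[[0,0,0],0],[[0,0,0],0]]' --gripper 0.42

```text
t: 10.3
ee_pos: [474.8, -131.6, 94.5]
orientation: [2.986, 0.943, -0.009]
ft_force: [0.4, 0.8, 1.1]
width: 50.9
```

```bash
python3 st.py 0 "[474.3,-131.3,94]" 35
```

```text
pos [ 474.8 -131.6   94.5] az 35.0 tilt z [-0.003 -0.012 -1.   ] q6 -0.884 q1 -0.287 F [0.4 0.8 1.1] M [-0.06  0.03  0.01] w 50.9 t 10.30
shift cm [-0.02 -0.05  0.05] turn 0.0
```

Call:
arm_command --increments '[[[0,0,0],0],[[0,0,0],0],[[0,0,0],0],[[0,0,0],0]]' --gripper 0

```text
t: 10.7
ee_pos: [475.0, -131.5, 94.6]
orientation: [2.986, 0.942, -0.008]
ft_force: [-0.2, -0.5, 0.4]
width: 31.6
```

```bash
python3 st.py 0 "[474.3,-131.3,94]" 35
```

```text
pos [ 475.  -131.5   94.6] az 35.0 tilt z [-0.002 -0.012 -1.   ] q6 -0.884 q1 -0.287 F [-0.2 -0.5  0.4] M [-0.04  0.04  0.01] w 31.6 t 10.70
shift cm [-0.05 -0.06  0.06] turn 0.0
```

Call:
arm_command --increments '[[[0,0,0],4],[[0,0,0],4],[[0,0,0],4],[[0,0,0],4],[[0,0,0],4]]'

```text
t: 11.2
ee_pos: [475.4, -131.3, 94.6]
orientation: [3.106, 0.39, -0.004]
ft_force: [0.5, -0.0, -0.4]
width: 31.7
```

```bash
python3 st.py 1 "[475,-131.5,94.5]" -45
```

```text
pos [ 475.4 -131.3   94.6] az 14.1 tilt z [-0.001 -0.012 -1.   ] q6 -0.519 q1 -0.286 F [ 1.8 -0.1 -0.3] M [ 0.04  0.04 -0.04] w 32.0 t 11.25
shift cm [-0.04  0.01  0.01] turn 59.1
```

Call:
arm_command --increments '[[[0,0,0],4],[[0,0,0],4],[[0,0,0],4],[[0,0,0],4],[[0,0,0],4],[[0,0,0],4],[[0,0,0],4],[[0,0,0],4],[[0,0,0],4],[[0,0,0],4],[[0,0,0],4],[[0,0,0],4],[[0,0,0],4],[[0,0,0],4],[[0,0,0],0]]'

```text
t: 12.75
ee_pos: [476.4, -131.5, 94.6]
orientation: [2.914, -1.144, 0.004]
ft_force: [0.7, 0.8, 0.2]
width: 31.6
```

```bash
python3 st.py 1 "[475,-131.5,94.5]" -61; python3 - <<'E'
from h import *
s=get_image("side");cv2.imwrite("pics/side9.png",s[:,:,::-1])
crop("side",s,240,205,100,75,8,"pics/s9.png")
t=get_image("top");cv2.imwrite("pics/top9.png",t[:,:,::-1])
crop("top",t,160,170,133,100,6,"pics/t9.png")
E
```

```text
pos [ 476.4 -131.5   94.6] az -42.8 tilt z [-0.002 -0.012 -1.   ] q6 0.474 q1 -0.286 F [ 0.8 -0.9 -0. ] M [ 0.27  0.3  -0.01] w 31.7 t 12.80
shift cm [-0.1   0.09  0.01] turn 18.2
```

View pics/s9.png

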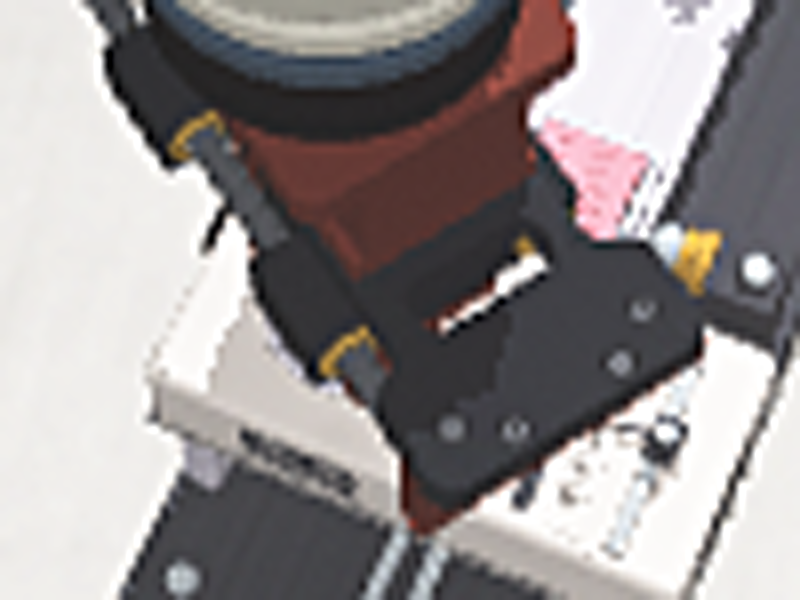

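View pics/t9.png

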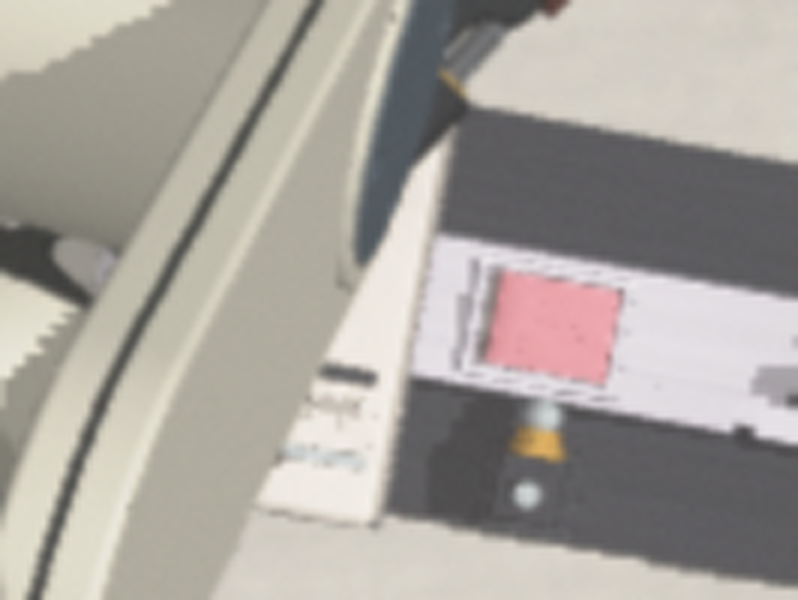

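```bash
python3 - <<'E'
from h import *
t=cv2.imread("pics/top0.png")[:,:,::-1]; s=cv2.imread("pics/side0.png")[:,:,::-1]
for n,im,b in(("t",t,(188,222,35,28)),("s",s,(306,238,30,36))):
    x,y,w,h=b; k=16
    cv2.imwrite(f"pics/{n}10.png",cv2.resize(im[y:y+h,x:x+w,::-1],None,fx=k,fy=k,interpolation=cv2.INTER_NEAREST))
E
```

```text
(no output)
```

View pics/t10.png

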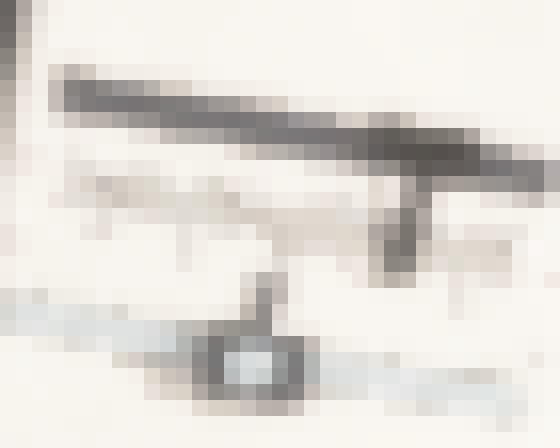

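View pics/s10.png

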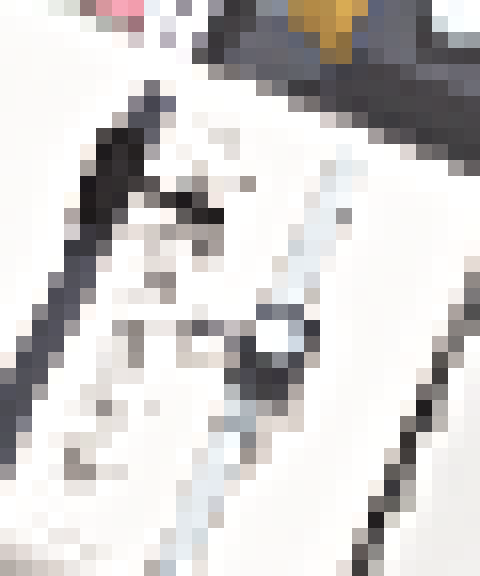

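```bash
python3 - <<'E'
from h import *
p=np.load("p.npy")
f=lambda n,a,o,z:toR(p,back(n,np.array(a)/16-.5+np.array(o),z))
for z in(90,93):
  T=f("top",[(410,210),(400,258),(270,290),(264,322),(250,368),(85,92),(535,176)],(188,222),z);print(T.round(2).tolist(),"dy",T[2,1]-T[1,1], T[3,1]-T[0,1])
  S=f("side",[(150,190),(210,215),(193,326),(235,330),(282,338)],(306,238),z);print(S.round(2).tolist(),S[2,1]-S[1,1])
E
```

```text
[[-31.03, 56.94, 90.0], [-36.33, 57.04, 90.0], [-42.16, 70.25, 90.0], [-45.68, 70.24, 90.0], [-50.82, 70.81, 90.0], [-24.55, 93.96, 90.0], [-25.06, 44.28, 90.0]] dy 13.204610545028586 13.307455173276068
[[-28.91, 58.89, 90.0], [-36.64, 58.96, 90.0], [-40.01, 72.81, 90.0], [-44.73, 71.27, 90.0], [-50.17, 69.96, 90.0]] 13.852587896062218
[[-31.03, 56.57, 93.0], [-36.31, 56.68, 93.0], [-42.13, 69.84, 93.0], [-45.63, 69.84, 93.0], [-50.76, 70.4, 93.0], [-24.58, 93.47, 93.0], [-25.08, 43.96, 93.0]] dy 13.15872376850509 13.261211005790003
[[-29.21, 60.1, 93.0], [-36.91, 60.17, 93.0], [-40.27, 73.97, 93.0], [-44.97, 72.43, 93.0], [-50.39, 71.13, 93.0]] 13.796494067783968
```

Call:
arm_command --increments '[[[0,0,0],4],[[0,0,0],4],[[0,0,0],4],[[0,0,0],3.5]]'

```text
t: 13.3
ee_pos: [476.6, -131.7, 94.6]
orientation: [2.733, -1.526, 0.007]
ft_force: [1.8, -0.3, -0.1]
width: 31.4
```

```bash
python3 st.py 2 "[475,-131.5,94.5]" -60; python3 - <<'E'
from h import *
s=get_image("side");cv2.imwrite("pics/side11.png",s[:,:,::-1])
crop("side",s,240,205,100,75,8,"pics/s11.png")
E
```

```text
pos [ 476.6 -131.7   94.6] az -58.3 tilt z [-0.001 -0.012 -1.   ] q6 0.744 q1 -0.286 F [ 1.1 -1.5 -0.3] M [ 0.34  0.24 -0.06] w 31.7 t 13.40
shift cm [-0.1   0.12  0.01] turn 1.7
```

View pics/s11.png

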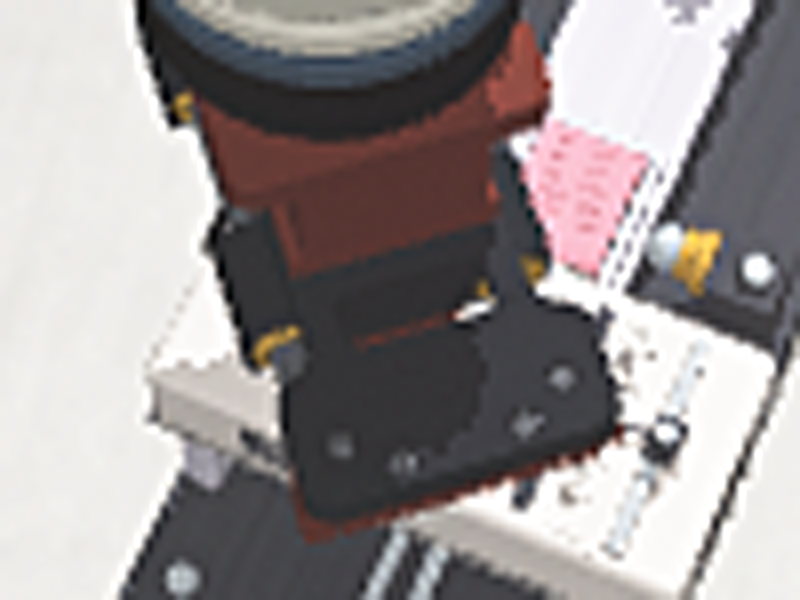

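Call:
arm_command --increments '[[[0,0,0],1.5],[[0,0,0],0]]'

```text
t: 13.65
ee_pos: [476.6, -131.7, 94.6]
orientation: [2.717, -1.556, 0.007]
ft_force: [1.3, -0.2, -0.4]
width: 31.6
```

```bash
python3 st.py 1 "[475,-131.5,94.5]" -60
```

```text
pos [ 476.6 -131.7   94.6] az -59.6 tilt z [-0.001 -0.012 -1.   ] q6 0.767 q1 -0.286 F [ 1.4 -0.2  0.2] M [ 0.36  0.25 -0.05] w 31.6 t 13.70
shift cm [-0.1   0.13  0.01] turn 0.4
```

Call:
arm_command --increments '[[[0,0,0],0],[[0,0,0],0],[[0,0,0],0],[[0,0,0],0],[[0,0,0],0],[[0,0,0],0]]' --gripper 0.8

```text
t: 14.3
ee_pos: [476.1, -131.7, 94.6]
orientation: [2.719, -1.551, 0.007]
ft_force: [0.1, -0.6, -0.3]
width: 69.6
```

```bash
python3 st.py 0 "[475,-131.5,94.5]" 5
```

```text
pos [ 476.1 -131.7   94.6] az -59.4 tilt z [-0.002 -0.012 -1.   ] q6 0.765 q1 -0.286 F [ 0.1 -0.6 -0.3] M [-0.02  0.18 -0.04] w 69.6 t 14.30
shift cm [-0.07  0.09  0.01] turn -64.4
```

Released. I'll turn the open gripper back around the knob so the scale can be seen.

Call:
arm_command --increments '[[[0,0,0],-8],[[0,0,0],-8],[[0,0,0],-8],[[0,0,0],-8],[[0,0,0],-8],[[0,0,0],-8],[[0,0,0],-8],[[0,0,0],-8],[[0,0,0],-8],[[0,0,0],-8],[[0,0,0],0]]'

```text
t: 15.4
ee_pos: [476.0, -131.6, 94.6]
orientation: [3.062, 0.647, -0.007]
ft_force: [0.7, 0.2, 0.6]
width: 70.2
```

```bash
python3 st.py 1 "[475,-131.5,94.5]" 5; python3 - <<'E'
from h import *
s=get_image("side");cv2.imwrite("pics/side12.png",s[:,:,::-1])
crop("side",s,240,205,100,75,8,"pics/s12.png")
cv2.imwrite("pics/s12n.png",cv2.resize(s[238:274,306:336,::-1],None,fx=16,fy=16,interpolation=cv2.INTER_NEAREST))
E
```

```text
pos [ 476.1 -131.6   94.6] az 23.6 tilt z [-0.002 -0.012 -1.   ] q6 -0.685 q1 -0.286 F [ 0.9 -0.9 -0.1] M [-0.09  0.05 -0.04] w 70.0 t 15.45
shift cm [-0.1  -0.05  0.01] turn 18.6
```

View pics/s12.png

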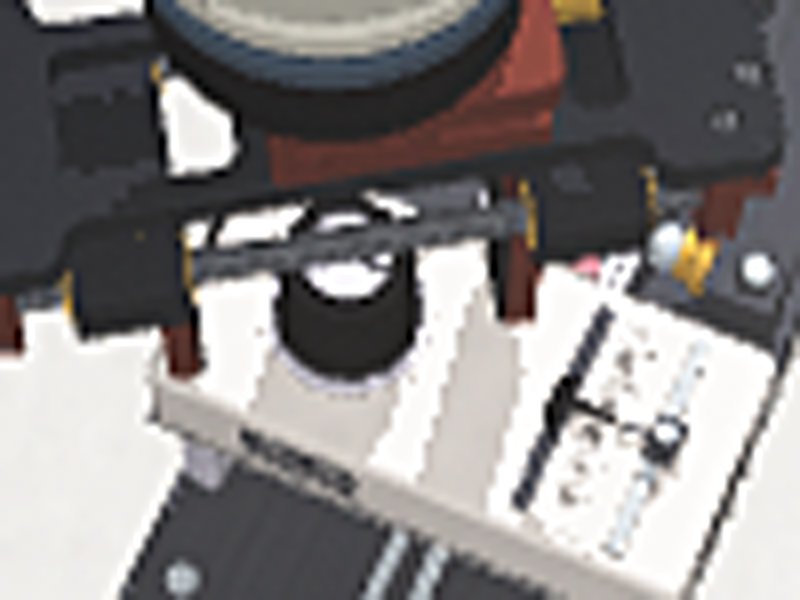

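View pics/s12n.png

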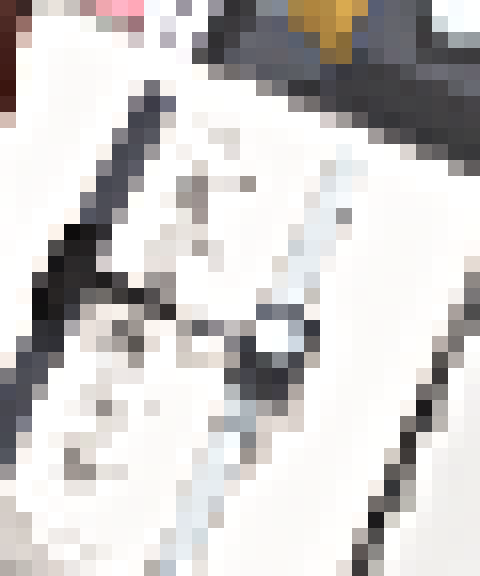

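```bash
python3 - <<'E'
from h import *
p=np.load("p.npy")
for fn in("side0","side12"):
    im=cv2.imread(f"pics/{fn}.png").astype(float).mean(2)
    print(fn); print(im[249:262,309:326].astype(int) if fn=="side12" else im[245:262,309:326].astype(int))
E
```

```text
side0
[[250 252 255 255 180  84  85 200 255 242 251 251 254 254 255 255 255]
 [251 255 255  73  32  45 101 247 255 254 224 217 252 251 251 253 255]
 [253 255 238  28  48  34 167 255 243 255 254 224 253 251 250 250 252]
 [254 255 161  39  52  40 255 255 255 218 255 254 252 252 250 251 255]
 [255 255  26  46  47  61  86 249 183 147 232 232 156 254 251 252 246]
 [255 248  30  47  43 216 130  59  28  81 233 255 255 252 251 255 225]
 [255 167  27  40  96 255 255 247  91  41  31 255 254 251 252 252 236]
 [255 208  59  53 208 225 205 157 174 162 156 255 254 251 253 222 238]
 [255  59  59 105 255 255 206 236 249 108 160 255 253 252 254 213 235]
 [254  80  88 218 255 250 223 226 255 216 236 255 253 254 217 237 238]
 [137  84  93 255 255 255 154 138 255 255 254 253 254 255 237 239 218]
 [ 78  87 147 255 242 229 235 169 255 254 254 254 255 208 237 249 195]
 [ 83  97 249 255 251 255 255 255 255 233 255 255 255 112 133 111 243]
 [ 86 156 255 255 172 136 232 233 155  97 141 194 162 254 254 177  60]
 [ 87 254 255 243 230 145 255 255 198 255 249 135  67 255 254 218  98]
 [158 255 255 234 228 153 255
[... 344 characters left out ...]
 25  48 255 255 254 216 227 223 255 253 251 251 253 222 238]
 [ 76  31  33 136 255 255 223 225 232 166 224 254 251 252 254 211 234]
 [ 22  42  41 207 255 255 227 224 255 255 227 253 252 254 217 237 237]
 [ 34  46  43  30  77 243 155 147 255 254 253 252 254 255 236 239 217]
 [ 37  45 100 107  59  37  79 152 255 255 254 254 255 207 237 249 195]
 [ 30  65 179 235 240 168 102  45 232 237 255 255 255 110 130 108 243]
 [ 44 170 226 220 110 150 245 248 162  96 140 192 160 255 254 175  58]
 [ 50 255 226 189 160  86 222 255 199 255 249 133  64 255 254 217  94]
 [110 255 255 242 235 157 255 255 205 210 224 163  55  77 140  73 180]
 [254 255 255 224 233 232 255 254 254 255 255  83  71  56  51  97 255]]
```

Call:
arm_command --increments '[[[0,0,-4],0]]'

```text
t: 15.6
ee_pos: [473.0, -130.2, 131.2]
orientation: [3.069, 0.635, -0.019]
ft_force: [-0.5, -0.1, 0.1]
width: 70.1
```

```bash
python3 st.py 2 "[411,-315,160]" -10; python3 - <<'E'
from h import *
t=cv2.imread("pics/top0.png");s=cv2.imread("pics/side0.png")
k=16
cv2.imwrite("pics/t13.png",cv2.resize(t[212:262,295:345],None,fx=11,fy=11,interpolation=cv2.INTER_CUBIC))
cv2.imwrite("pics/s13.png",cv2.resize(s[165:215,310:370],None,fx=11,fy=11,interpolation=cv2.INTER_CUBIC))
E
```

```text
pos [ 478.6 -131.8  137.7] az 23.4 tilt z [ 0.004 -0.014 -1.   ] q6 -0.681 q1 -0.285 F [ 1.3 -0.1 -0. ] M [-0.09 -0.05 -0.04] w 70.3 t 15.70
shift cm [-13.48  14.17  -2.  ] turn 33.4
```

View pics/t13.png

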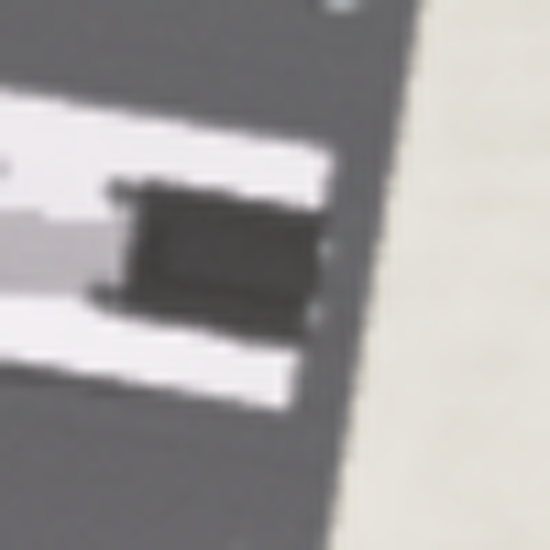

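View pics/s13.png

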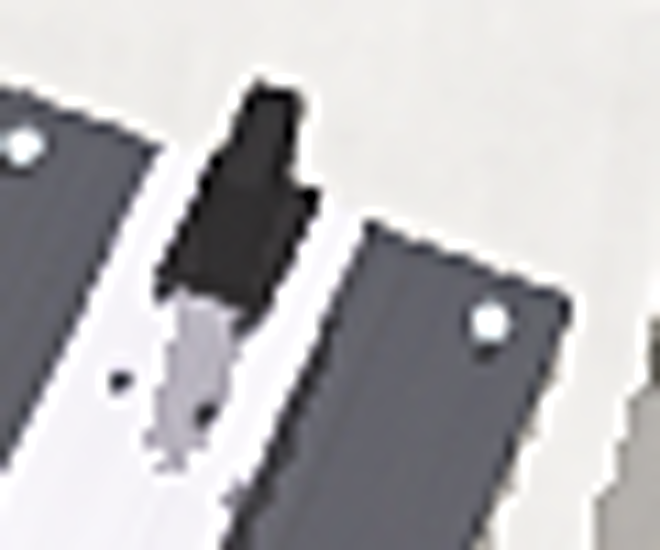

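```bash
python3 - <<'E'
from h import *
p=np.load("p.npy")
X,r,s=tri((316.05,233.8),(332.7,176.6)); print(X,toR(p,X),r,s)
c=lambda U,o:np.array(U)/11-.5+np.array(o)
for nm,a,b in (("slide rear +x",(333,150),(160,150)),("slide rear -x",(292,410),(367,222)),("base right bot",None,None)):
    if a:
        X,r,s=tri(c(a,(295,212)),c(b,(310,165))); print(nm,X,toR(p,X),r,s)
# base plate screws and corners
Tb=un([(745,175),(693,473),(95,57),(35,357)],165,165,4.4)
Sb=un([(265,30),(480,110),(40,487),(280,587)],245,165,4.1)
for a,b in zip(Tb,Sb):
    X,r,s=tri(a,b); print(X.round(1),toR(p,X).round(1),r.round(1),s.round(1))
print("ball: notch", toR(p,back("top",un((522,340),165,165,4.4),35)), toR(p,back("top",un((377,328),165,165,4.4),35)))
E
```

```text
[ 413.55169285 -317.20213716   69.97255065] [[   1.79023531 -120.93163418   69.97255065]] [0.0017588  0.23765153] [-0.27064352 -0.06000377]
slide rear +x [ 431.86956092 -337.77313421   24.30191285] [[  23.37607359 -138.04191753   24.30191285]] [-0.0041009  -0.27773946] [0.31446248 0.06926974]
slide rear -x [ 387.38424441 -330.42357642   25.10799851] [[ -21.71033322 -138.46061283   25.10799851]] [-0.00026967 -0.17355009] [0.19764142 0.04164773]
[ 471.5 -357.6    6.4] [[  65.8 -150.8    6.4]] [0.  0.3] [-0.3 -0.1]
[ 342.8 -333.9    7.5] [[ -65.1 -149.6    7.5]] [-0.  0.] [-0. -0.]
[524.2 -71.1  -7.8] [[ 68.4 140.6  -7.8]] [0.  0.4] [-0.5 -0.1]
[393.3 -48.8   0.7] [[-64.3 140.    0.7]] [-0.  -0.5] [0.6 0.1]
ball: notch [[-21.72481457 -66.38883085  35.        ]] [[-27.32040443  -5.48584577  35.        ]]
```

```bash
python3 - <<'E'
from h import *
p=np.load("p.npy")
a=back("top",(316.05,233.8),64);b=back("side",(332.7,176.6),64);print(a,b,toR(p,a),toR(p,b))
# direction reader y from corners
A=np.array([471.5,-357.6]);B=np.array([342.8,-333.9]);print(np.degrees(np.arctan2(*(A-B)[::-1])))
plan([413,-318,180],-10)
E
```

```text
[[ 414.1162266  -317.73217607   64.        ]] [[ 413.12252373 -321.03994314   64.        ]] [[   2.4375908  -121.35657003   64.        ]] [[   2.02818437 -124.78602403   64.        ]]
-10.434076016828918
pos [ 478.6 -131.8  137.7] az 23.4 tilt z [ 0.004 -0.014 -1.   ] q6 -0.681 q1 -0.285 F [ 1.3 -0.1 -0. ] M [-0.09 -0.05 -0.04] w 70.3 t 15.70
shift cm [-13.42  14.55  -4.  ] turn 33.4
```

Call:
arm_command --increments '[[[0,0,0],8.4],[[0,0,0],8.4],[[0,0,0],8.4],[[0,0,0],7.5]]' --gripper 0.8

```text
t: 16.1
ee_pos: [479.3, -132.0, 138.2]
orientation: [3.114, -0.292, 0.013]
ft_force: [0.4, -0.6, 0.1]
width: 70.7
```

```bash
python3 st.py 1 "[413.5,-319,150]" -10.2
```

```text
pos [ 479.2 -131.9  138.2] az -11.1 tilt z [ 0.007 -0.015 -1.   ] q6 -0.080 q1 -0.285 F [-0.  -0.   0.2] M [-0.11  0.12  0.02] w 70.3 t 16.15
shift cm [-2.84 19.64 -0.95] turn -0.9
```

Call:
arm_command --increments '[[[-0.7,4.6,-0.3],0],[[-0.7,4.6,-0.3],0],[[-0.7,4.6,-0.3],0],[[-0.5,4.2,0],0]]'

```text
t: 16.55
ee_pos: [419.7, -304.0, 148.4]
orientation: [3.115, -0.284, 0.014]
ft_force: [0.8, 0.5, 0.1]
width: 70.3
```

```bash
python3 st.py 3 "[413.5,-319,150]" -10.2;  python3 - <<'E'
from h import *
s=get_image("side");cv2.imwrite("pics/side14.png",s[:,:,::-1])
crop("side",s,230,135,200,150,4,"pics/s14.png")
t=get_image("top");cv2.imwrite("pics/top14.png",t[:,:,::-1])
crop("top",t,160,150,200,150,4,"pics/t14.png")
E
```

```text
pos [ 419.6 -304.4  148.1] az -10.7 tilt z [ 0.008 -0.014 -1.   ] q6 -0.454 q1 -0.647 F [-0.2  0.1 -1.1] M [-0.07  0.06  0.01] w 70.4 t 16.70
shift cm [-0.33  1.55 -0.17] turn -0.5
```

View pics/s14.png

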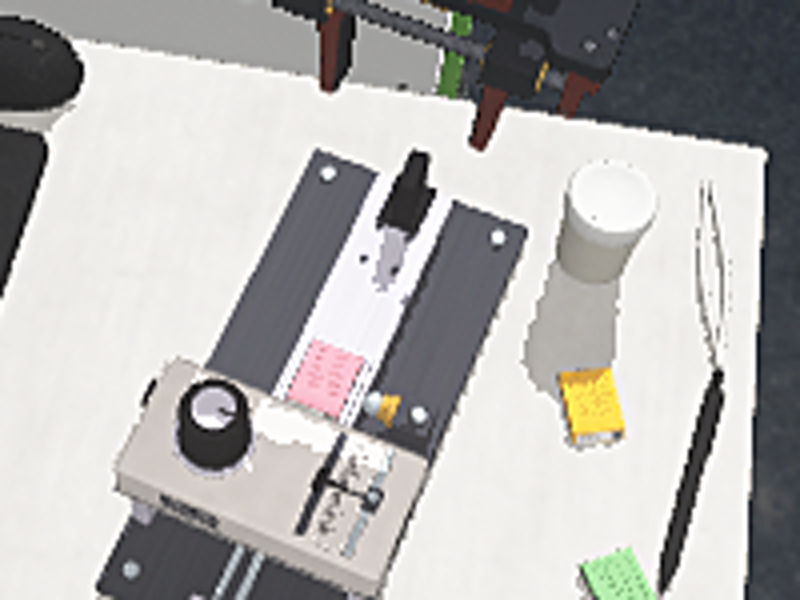

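View pics/t14.png

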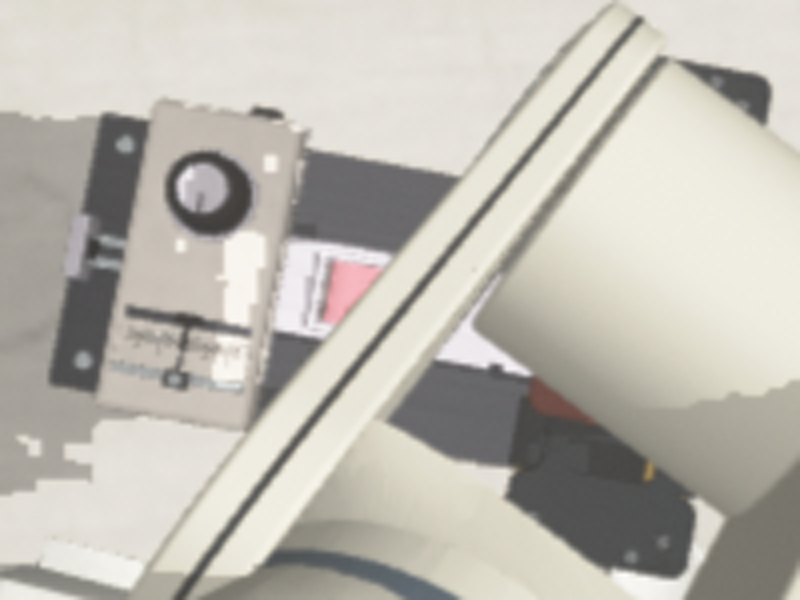

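```bash
python3 - <<'E'
from h import *
t=cv2.imread("pics/top14.png"); s=cv2.imread("pics/side14.png")
cv2.imwrite("pics/t15.png",cv2.resize(t[222:250,188:223],None,fx=20,fy=20,interpolation=cv2.INTER_NEAREST))
cv2.imwrite("pics/s15.png",cv2.resize(s[238:274,306:336],None,fx=16,fy=16,interpolation=cv2.INTER_NEAREST))
print(t.mean(2)[226:248,198:212].astype(int))
E
```

```text
[[185 186 190 192 193 195 195 196 194 194 195 195 196 196]
 [148 153 171 179 181 182 181 181 183 186 188 193 195 196]
 [ 95  96 101 112 116 122 107 104 118 139 148 172 183 193]
 [ 96  91  91  90  90  82  72  69  73  79  81  91 122 168]
 [140 131 125 120 110  95  82  75  68  67  68  70  79 100]
 [188 189 187 185 168 149 133 111  81  80  94  91  87  91]
 [187 196 189 187 190 188 186 154 104 125 156 150 136 127]
 [171 198 175 159 174 179 183 130 100 164 186 185 189 188]
 [158 163 159 155 146 169 165 115  99 156 172 168 186 193]
 [163 159 162 159 154 149 143 100  90 142 158 166 178 183]
 [187 169 181 171 167 177 136  92 112 146 157 159 159 149]
 [190 172 184 190 190 189 165 114 128 158 165 166 164 157]
 [189 175 186 192 193 192 178 143 172 188 191 190 186 169]
 [193 190 192 192 192 188 146 138 179 193 194 194 177 171]
 [191 192 193 193 192 182 134 137 178 192 195 197 194 194]
 [187 187 192 185 180 156 117 152 183 193 195 197 197 197]
 [166 163 167 138 127 122 112 163 178 184 191 195 196 196]
 [166 164 147 109 113 127 115 104 104 143 174 187 190 196]
 [172 170 133 102 144 159 152 109  94 131 154 165 167 177]
 [191 185 138 105 142 156 147 108  93 139 162 169 168 175]
 [192 189 158 128 132 134 117  99 104 160 170 173 177 187]
 [192 192 188 186 184 170 149 135 144 180 191 193 193 194]]
```

View pics/t15.png

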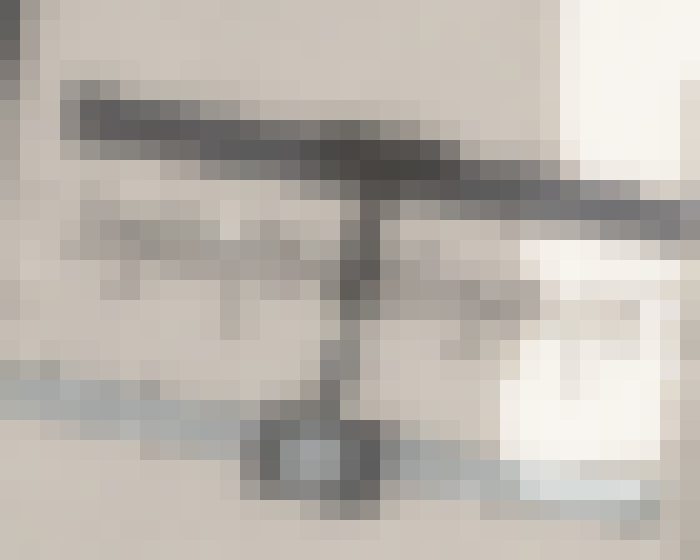

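View pics/s15.png

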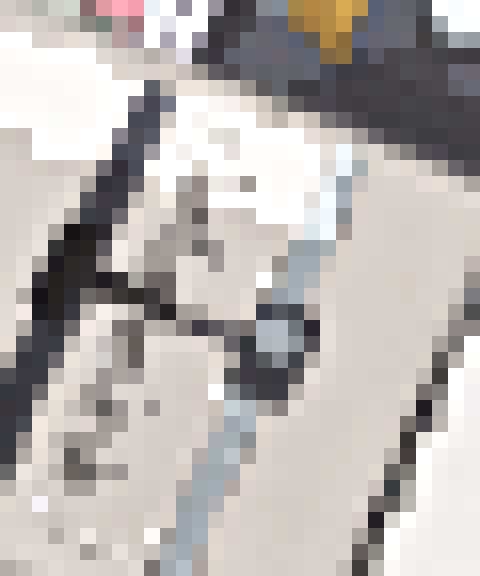

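```bash
python3 - <<'E'
from h import *
p=np.load("p.npy")
print(toR(p,back("top",[(205.59,235),(204.59,239.6)],91)).round(2))
print(toR(p,back("side",[(314.5,256.24),(318.4,258.05)],91)).round(2))
plan([413.5,-319,100],-10.2)
E
```

```text
[[-33.93  69.53  91.  ]
 [-42.05  69.75  91.  ]]
[[-33.59  72.49  91.  ]
 [-41.67  72.88  91.  ]]
pos [ 420.  -302.   147.9] az -10.5 tilt z [ 0.007 -0.013 -1.   ] q6 -0.453 q1 -0.643 F [-0.7  0.5 -0.1] M [-0.08  0.03 -0.01] w 70.3 t 16.80
shift cm [-0.37  1.74  4.81] turn -0.3
```

The pointer matches the index to about 0.2–0.4 mm in both views, so I'll go on to the tab.

Call:
arm_command --increments '[[[-0.4,1.7,2],0]]'

```text
t: 16.9
ee_pos: [415.0, -317.3, 129.5]
orientation: [3.115, -0.282, 0.018]
ft_force: [-0.4, -0.5, -0.3]
width: 70.2
```

```bash
python3 st.py 2 "[413.5,-319,100]" -10.2
```

```text
pos [ 412.2 -316.9  126.3] az -10.5 tilt z [ 0.004 -0.011 -1.   ] q6 -0.486 q1 -0.675 F [ 0.5  1.3 -0.1] M [-0.06  0.13 -0.05] w 70.4 t 17.00
shift cm [0.15 0.16 2.64] turn -0.3
```

Call:
arm_command --increments '[[[0,0,3],0]]'

```text
t: 17.1
ee_pos: [414.8, -317.7, 98.6]
orientation: [3.115, -0.284, 0.016]
ft_force: [-0.1, -0.9, 0.8]
width: 70.4
```

```bash
python3 st.py 4 "[413.5,-319,33]" -10.2; python3 - <<'E'
from h import *
o=get_obs(); R=cv2.Rodrigues(o["orientation"])[0]; e=o["ee_pos"]; 
s=get_image("side");cv2.imwrite("pics/side16.png",s[:,:,::-1])
crop("side",s,290,130,100,75,8,"pics/s16.png")
f=lambda p:((proj("side",p)[0]-[290,130]+.5)*8-.5).round()
w=o["width"]/2+4
print(f(e), f(e+R[:,0]*w-R[:,1]*10),f(e-R[:,0]*w-R[:,1]*10),f(e-R[:,1]*10), "below",f([e[0],e[1],64]),f([413.5,-319,64]))
E
```

```text
pos [ 412.4 -315.9   96.5] az -10.4 tilt z [ 0.003 -0.01  -1.   ] q6 -0.485 q1 -0.673 F [-0.2  0.1  0.1] M [0.02 0.07 0.  ] w 70.6 t 17.30
shift cm [0.14 0.22 6.35] turn -0.2
[356. 327.] [203. 304.] [484. 409.] [342. 356.] below [344. 392.] [342. 382.]
```

View pics/s16.png

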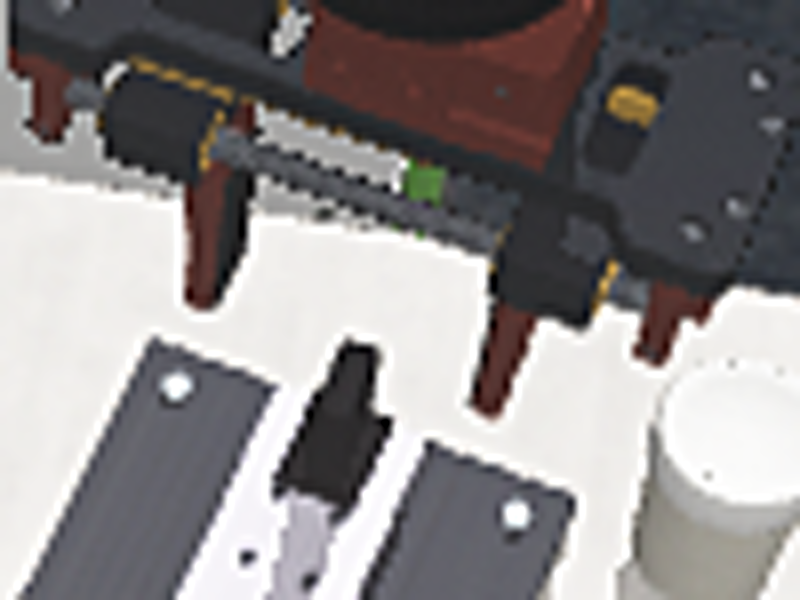

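Call:
arm_command --increments '[[[0,0.25,3],0]]'

```text
t: 17.45
ee_pos: [415.8, -321.0, 70.8]
orientation: [3.114, -0.282, 0.019]
ft_force: [0.6, -1.1, 0.2]
width: 70.2
```

```bash
python3 st.py 3 "[412.3,-318.8,33]" -10.2
```

```text
pos [ 412.3 -318.7   67.3] az -10.4 tilt z [ 0.003 -0.01  -1.   ] q6 -0.489 q1 -0.677 F [-0.  -0.3  0.1] M [-0.11  0.03 -0.02] w 70.4 t 17.60
shift cm [-0.02 -0.02  3.43] turn -0.2
```

Call:
arm_command --increments '[[[0,0,2],0]]'

```text
t: 17.7
ee_pos: [414.4, -320.2, 50.2]
orientation: [3.116, -0.283, 0.013]
ft_force: [0.6, -0.6, -0.3]
width: 70.3
```

```bash
python3 st.py 4 "[412.3,-318.8,33]" -10.2
```

```text
pos [ 412.7 -319.1   48.4] az -10.4 tilt z [ 0.003 -0.01  -1.   ] q6 -0.488 q1 -0.677 F [-0.5  0.4 -0.2] M [-0.06  0.07  0.01] w 70.1 t 17.90
shift cm [-0.05 -0.03  1.54] turn -0.2
```

Call:
arm_command --increments '[[[0,0,1.5],0]]'

```text
t: 18.0
ee_pos: [414.4, -320.4, 35.5]
orientation: [3.116, -0.283, 0.013]
ft_force: [-0.2, 0.7, -0.0]
width: 70.5
```

```bash
python3 st.py 4 "[412.3,-318.8,33]" -10.2
```

```text
pos [ 412.6 -319.    33.3] az -10.4 tilt z [ 0.003 -0.01  -1.   ] q6 -0.488 q1 -0.678 F [ 0.9 -0.   0.1] M [-0.1   0.   -0.03] w 70.2 t 18.20
shift cm [-0.03 -0.02  0.03] turn -0.2
```

Call:
arm_command --increments '[[[0,0,0],0],[[0,0,0],0],[[0,0,0],0],[[0,0,0],0],[[0,0,0],0],[[0,0,0],0],[[0,0,0],0],[[0,0,0],0],[[0,0,0],0],[[0,0,0],0]]' --gripper 0

```text
t: 19.2
ee_pos: [411.7, -318.7, 33.7]
orientation: [3.12, -0.283, 0.003]
ft_force: [-1.3, -0.1, 0.9]
width: 42.4
```

```bash
python3 st.py 1 "[412.3,-318.8,33]" -10.2;python3 - <<'E'
from h import *
s=get_image("side");cv2.imwrite("pics/side17.png",s[:,:,::-1])
crop("side",s,290,130,100,75,8,"pics/s17.png")
E
```

```text
pos [ 411.7 -318.7   33.8] az -10.4 tilt z [ 0.001 -0.009 -1.   ] q6 -0.488 q1 -0.678 F [-0.7  0.7  0.5] M [-0.07  0.22 -0.04] w 42.3 t 19.25
shift cm [ 0.06 -0.    0.08] turn -0.2
```

View pics/s17.png

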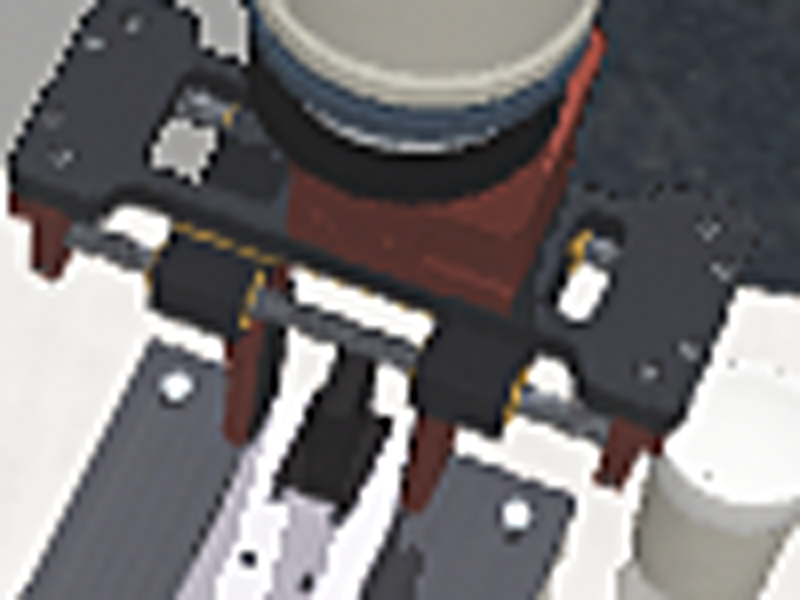

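The fingers stopped at 42.4 mm, which is the plate's edges, so the plate sits higher than I measured. I'll open, raise about 9 mm and close again.

Call:
arm_command --increments '[[[0,0,0],0],[[0,0,0],0],[[0,0,0],0]]' --gripper 0.7

```text
t: 19.6
ee_pos: [412.2, -319.0, 33.9]
orientation: [3.12, -0.283, 0.005]
ft_force: [-0.4, -0.1, -0.2]
width: 61.0
```

Call:
arm_command --increments '[[[0,0,-0.9],0]]'

```text
t: 19.7
ee_pos: [411.7, -318.5, 42.4]
orientation: [3.121, -0.283, 0.002]
ft_force: [0.5, -0.1, -0.4]
width: 61.2
```

```bash
python3 st.py 4 "[412.3,-318.8,43]" -10.2
```

```text
pos [ 412.6 -319.2   43.4] az -10.4 tilt z [ 0.003 -0.01  -1.   ] q6 -0.488 q1 -0.678 F [-0.6  0.7 -0.6] M [-0.06  0.08  0.01] w 61.5 t 19.90
shift cm [-0.03 -0.03  0.04] turn -0.2
```

Call:
arm_command --increments '[[[0,0,0],0],[[0,0,0],0],[[0,0,0],0],[[0,0,0],0],[[0,0,0],0]]' --gripper 0

```text
t: 20.4
ee_pos: [412.4, -319.0, 43.3]
orientation: [3.119, -0.283, 0.006]
ft_force: [-0.3, 0.1, 0.9]
width: 24.9
```

Call:
arm_command --increments '[[[0,0,0],0],[[0,0,0],0],[[0,0,0],0],[[0,0,0],0]]'

```text
t: 20.8
ee_pos: [411.7, -318.7, 43.2]
orientation: [3.12, -0.282, 0.003]
ft_force: [0.6, 0.1, -0.7]
width: 11.0
```

```bash
python3 st.py 1 "[412.3,-318.8,43]" -10.2;python3 - <<'E'
from h import *
s=get_image("side");cv2.imwrite("pics/side18.png",s[:,:,::-1])
crop("side",s,290,130,100,75,8,"pics/s18.png")
E
```

```text
pos [ 411.7 -318.6   43.2] az -10.3 tilt z [ 0.001 -0.009 -1.   ] q6 -0.489 q1 -0.678 F [-0.8  0.3  0.4] M [-0.02  0.41  0.09] w 11.0 t 20.85
shift cm [0.06 0.   0.02] turn -0.1
```

View pics/s18.png

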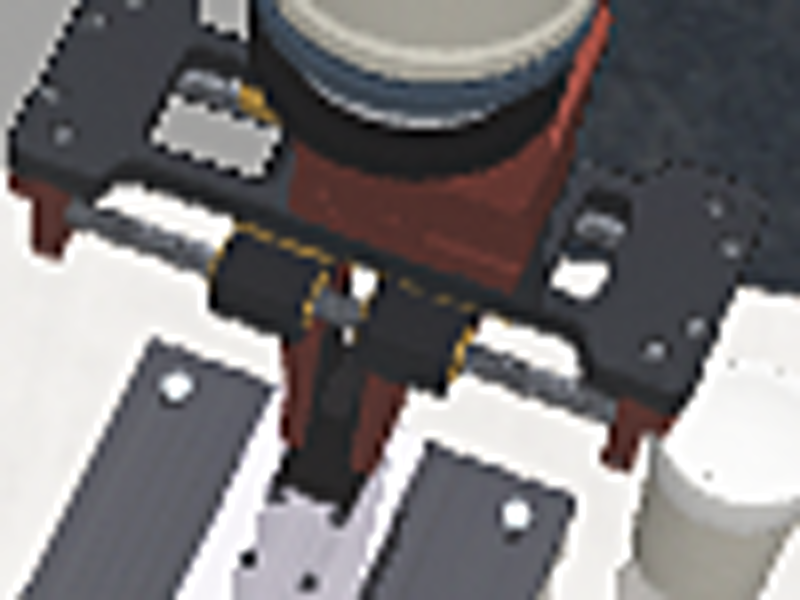

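Call:
arm_command --increments '[[[0,-0.8,0],0],[[0,-0.8,0],0],[[0,-0.8,0],0],[[0,-0.8,0],0]]'

```text
t: 21.3
ee_pos: [417.5, -286.5, 43.1]
orientation: [3.118, -0.283, 0.004]
ft_force: [-1.9, -2.6, 2.7]
width: 10.8
```

```bash
cat >> h.py <<'E'
O0=np.array([411.7,-318.6,43.2])
def rep():
    o=get_obs(); a=np.radians(-10.2); ry=np.array([-np.sin(a),np.cos(a),0]); rx=np.array([np.cos(a),np.sin(a),0]); d=o["ee_pos"]-O0
    R=cv2.Rodrigues(o["orientation"])[0]
    print("t %.2f travel %.2f lat %.2f z %.1f az %.2f Fy %.2f Fx %.2f Fz %.2f w %.1f"%(o["t"],d@ry,d@rx,o["ee_pos"][2],np.degrees(np.arctan2(R[1,0],R[0,0])),o["ft_force"]@ry,o["ft_force"]@rx,o["ft_force"][2],o["width"]), "M",o["moment"].round(2),"tilt",R[:2,2].round(3))
E
python3 - <<'E'
from h import *
rep()
get_image("side");rep();get_image("side");rep()
E
```

```text
t 21.30 travel 32.67 lat 0.05 z 43.1 az -10.37 Fy -2.92 Fx -1.43 Fz 2.68 w 10.8 M [-0.34  0.66  0.13] tilt [ 0.001 -0.011]
t 21.35 travel 33.81 lat 0.04 z 43.1 az -10.36 Fy 1.70 Fx -0.04 Fz 1.93 w 10.6 M [0.34 0.37 0.12] tilt [ 0.001 -0.01 ]
t 21.40 travel 33.50 lat 0.03 z 43.1 az -10.33 Fy 1.34 Fx -0.13 Fz 3.27 w 10.6 M [0.25 0.39 0.06] tilt [ 0.001 -0.01 ]
```

Call:
arm_command --increments '[[[0,-0.5,0],0],[[0,-0.5,0],0],[[0,-0.5,0],0]]'

```text
t: 21.7
ee_pos: [420.5, -270.0, 43.1]
orientation: [3.119, -0.282, 0.003]
ft_force: [-1.9, -1.9, 4.2]
width: 11.0
```

```bash
python3 - <<'E'
from h import *
rep()
s=get_image("side");cv2.imwrite("pics/side19.png",s[:,:,::-1])
crop("side",s,280,170,80,75,8,"pics/s19.png");rep()
E
```

```text
t 21.70 travel 49.41 lat 0.07 z 43.1 az -10.31 Fy -2.25 Fx -1.56 Fz 4.21 w 11.0 M [-0.38  0.66  0.1 ] tilt [ 0.001 -0.01 ]
t 21.75 travel 50.09 lat 0.04 z 43.1 az -10.31 Fy 1.77 Fx -0.23 Fz 3.44 w 10.8 M [0.26 0.42 0.03] tilt [ 0.001 -0.01 ]
```

View pics/s19.png

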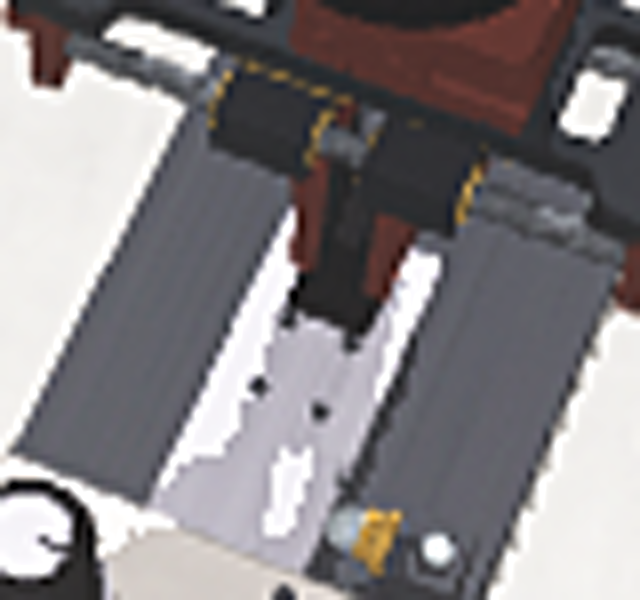

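Call:
arm_command --increments '[[[0,-0.3,0],0],[[0,-0.2,0],0]]'

```text
t: 21.95
ee_pos: [421.6, -263.9, 43.1]
orientation: [3.119, -0.281, 0.003]
ft_force: [-1.6, -0.8, 3.5]
width: 11.0
```

```bash
cat > r.py <<'E'
from h import *
for i in range(2): get_image("side");rep()
E
python3 r.py
```

```text
t 22.00 travel 55.81 lat 0.05 z 43.1 az -10.31 Fy 1.63 Fx -1.11 Fz 4.02 w 10.9 M [0.19 0.47 0.11] tilt [ 0.001 -0.009]
t 22.05 travel 55.76 lat 0.08 z 43.1 az -10.31 Fy 0.93 Fx -0.28 Fz 3.94 w 10.8 M [0.18 0.49 0.05] tilt [ 0.001 -0.009]
```

Call:
arm_command --increments '[[[0,-0.15,0],0]]'

```text
t: 22.15
ee_pos: [421.9, -262.2, 43.1]
orientation: [3.12, -0.282, 0.003]
ft_force: [-1.2, 1.0, 4.7]
width: 10.7
```

```bash
python3 r.py
```

```text
t 22.20 travel 57.59 lat 0.06 z 43.1 az -10.32 Fy 1.45 Fx -0.28 Fz 4.55 w 10.9 M [0.3  0.44 0.1 ] tilt [ 0.001 -0.009]
t 22.25 travel 57.58 lat 0.06 z 43.1 az -10.32 Fy 1.56 Fx 0.26 Fz 4.89 w 10.8 M [0.34 0.38 0.06] tilt [ 0.001 -0.009]
```

Call:
arm_command --increments '[[[0,-0.15,0],0]]'

```text
t: 22.35
ee_pos: [422.2, -260.5, 43.1]
orientation: [3.12, -0.282, 0.003]
ft_force: [-0.1, 0.6, 3.9]
width: 10.8
```

```bash
python3 r.py
```

```text
t 22.40 travel 59.40 lat 0.07 z 43.1 az -10.34 Fy 3.50 Fx -1.19 Fz 4.21 w 11.0 M [0.36 0.39 0.13] tilt [ 0.001 -0.009]
t 22.45 travel 59.38 lat 0.06 z 43.1 az -10.33 Fy 2.44 Fx 0.16 Fz 5.13 w 10.8 M [0.4  0.3  0.08] tilt [ 0.001 -0.009]
```

Call:
arm_command --increments '[[[0,-0.08,0],0]]'

```text
t: 22.55
ee_pos: [422.4, -259.2, 43.1]
orientation: [3.121, -0.282, 0.003]
ft_force: [0.9, 3.9, 4.8]
width: 10.7
```

```bash
python3 r.py
```

```text
t 22.60 travel 60.57 lat 0.03 z 43.0 az -10.34 Fy 5.65 Fx 0.15 Fz 4.96 w 10.9 M [0.66 0.2  0.14] tilt [ 0.001 -0.008]
t 22.65 travel 60.58 lat 0.02 z 43.1 az -10.34 Fy 5.11 Fx 0.06 Fz 5.20 w 11.1 M [0.63 0.28 0.1 ] tilt [ 0.001 -0.008]
```

Call:
arm_command --increments '[[[0,-0.08,0],0]]'

```text
t: 22.75
ee_pos: [422.7, -258.3, 43.1]
orientation: [3.121, -0.282, 0.003]
ft_force: [-1.9, -0.9, 5.6]
width: 10.9
```

```bash
python3 r.py
```

```text
t 22.80 travel 61.31 lat 0.09 z 43.1 az -10.32 Fy 2.77 Fx -0.59 Fz 4.90 w 10.6 M [0.19 0.45 0.09] tilt [ 0.001 -0.008]
t 22.85 travel 61.32 lat 0.05 z 43.1 az -10.33 Fy 1.72 Fx -0.27 Fz 4.22 w 11.3 M [0.17 0.43 0.1 ] tilt [ 0.001 -0.008]
```

Call:
arm_command --increments '[[[0,-0.08,0],0]]'

```text
t: 22.95
ee_pos: [422.7, -257.9, 43.1]
orientation: [3.12, -0.282, 0.003]
ft_force: [-2.0, -3.0, 3.7]
width: 11.0
```

```bash
python3 r.py
```

```text
t 23.00 travel 61.72 lat 0.11 z 43.1 az -10.32 Fy -1.95 Fx -1.30 Fz 4.39 w 10.9 M [-0.31  0.73  0.06] tilt [ 0.001 -0.009]
t 23.05 travel 61.74 lat 0.09 z 43.1 az -10.32 Fy -3.27 Fx -1.61 Fz 4.91 w 11.2 M [-0.39  0.73  0.06] tilt [ 0.001 -0.009]
```

Call:
arm_command --increments '[[[0,0.03,0],0]]'

```text
t: 23.15
ee_pos: [422.6, -258.2, 43.1]
orientation: [3.12, -0.282, 0.003]
ft_force: [0.7, 1.3, 4.1]
width: 11.0
```

```bash
python3 r.py; python3 r.py
```

```text
t 23.20 travel 61.41 lat 0.11 z 43.1 az -10.33 Fy -0.00 Fx -0.93 Fz 3.88 w 11.1 M [-0.04  0.56  0.12] tilt [ 0.001 -0.009]
t 23.25 travel 61.41 lat 0.10 z 43.1 az -10.33 Fy -0.18 Fx -0.55 Fz 5.02 w 10.7 M [-0.02  0.53  0.13] tilt [ 0.001 -0.009]
t 23.30 travel 61.40 lat 0.07 z 43.1 az -10.32 Fy 0.76 Fx -1.22 Fz 4.95 w 10.8 M [-0.04  0.57  0.08] tilt [ 0.001 -0.009]
t 23.35 travel 61.41 lat 0.07 z 43.1 az -10.33 Fy -0.08 Fx -1.72 Fz 4.81 w 10.9 M [-0.12  0.58  0.05] tilt [ 0.001 -0.009]
```

```bash
python3 - <<'E'
from h import *
s=get_image("side");t=get_image("top")
cv2.imwrite("pics/side20.png",s[:,:,::-1])
crop("side",s,265,180,100,100,6,"pics/s20.png"); crop("top",t,130,110,260,195,3,"pics/t20.png"); rep()
E
```

```text
t 23.45 travel 61.41 lat 0.09 z 43.1 az -10.32 Fy -0.60 Fx -0.27 Fz 3.12 w 11.0 M [-0.08  0.64  0.1 ] tilt [ 0.001 -0.009]
```

View pics/s20.png

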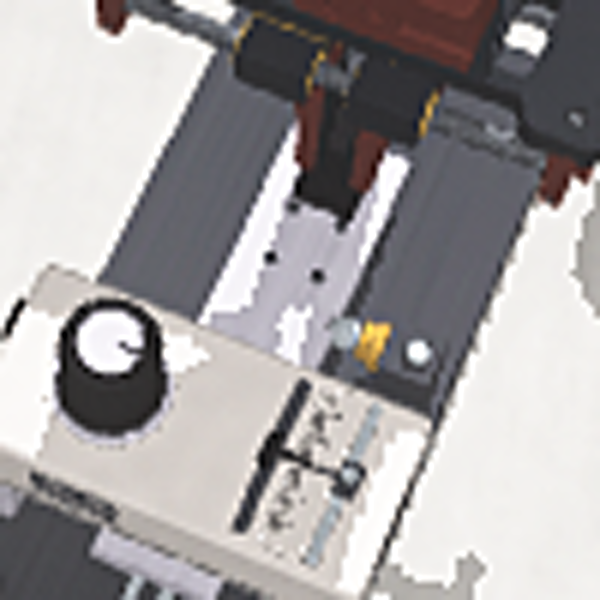

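View pics/t20.png

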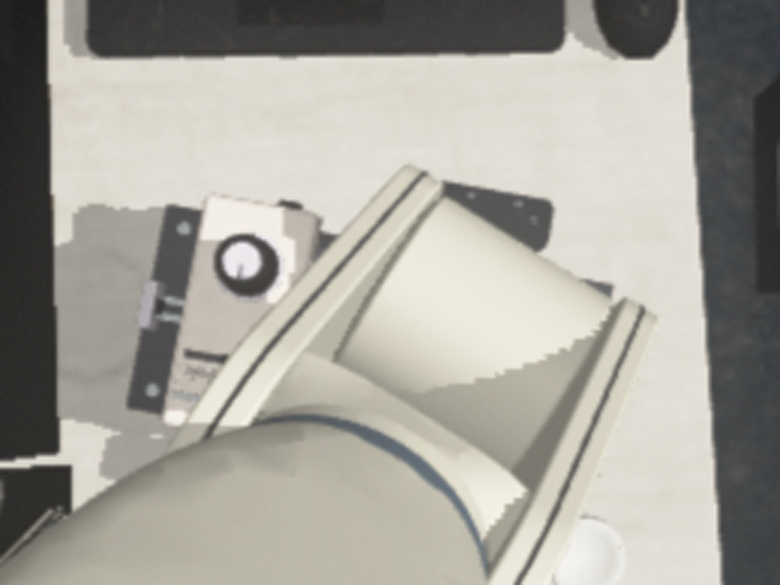

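The ball, at (345,335) in the side crop, sits in the edge gap. The pointer is in line with the tongue, and the force along the rail is about 0. Handing in.

```bash
python3 -c "
from h import *
rep(); close_job()"
```

```text
t 23.45 travel 61.41 lat 0.09 z 43.1 az -10.32 Fy -0.60 Fx -0.27 Fz 3.12 w 11.0 M [-0.08  0.64  0.1 ] tilt [ 0.001 -0.009]
the job is handed in; nothing more can be done
```

I turned the focus knob first, then pushed the slide into the notch. I handed the job in at 23.5 s with the gripper still holding the tab.

- **Focus knob:** I turned it about 95° clockwise. With the arm clear of the scale, the pointer stood 0.2 mm (top view) to 0.4 mm (side view) short of the index tip. I left it there, because that is about the limit of what the pictures can show.
- **Slide:** I pushed it in 61.4 mm. The rail force rose to about +5.6 N as the ball pulled the slide on, then reversed to about −3.3 N. I backed off 0.3 mm, which left the force near 0. The last side picture shows the ball in the notch, and the fingers were 11.0 mm apart on the tab.
- **First grip missed:** My first grip on the tab was too low. The fingers closed on the slide plate's edges at 42.4 mm, because the plate sits higher than I had measured. I opened, raised about 9 mm and gripped the tab properly; the wrist force showed nothing above about 1 N.
- **Measurement disagreement:** The two cameras differed by 3–6 mm on absolute positions. I relied on relative measurements, checked against the fingertips in the pictures.
- **Bystanders:** I never touched the specimen pot, the mouse or the waiting cassette. I did not measure their positions again at the end. The pot and mouse were still visible in the last top picture, and the cassette was last seen before I gripped the tab.

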